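# Thickness probe on a ukulele's top

## Task

Take a thickness reading on the ukulele. First push the gauge console's open drawer fully home until it clicks in, because the gauge reads only with it shut. Then lift the orange probe out of its stand and hold its sprung tip in the middle of the red ring on the sloping ukulele top, square to that surface, pressed lightly so that the tip is about half way in; touch the instrument with nothing else, leave the loose bridge, steel rule and glue bottle where they are, and finish while still holding the probe there.

Things in the scene. Friction and masses are not known exactly. Their poses are not given: they have to be found in the camera images.
- drawer (a joint): How far the console's drawer is open, in m: 0 fully home, 0.12 fully out; starts 0.05 to 0.10 open. Moving along the console's +x shuts it. It drags with 1 to 2 N; some 11 mm before home a sprung ball must be overridden (2 to 3 N more), which then draws it the last 2 to 3 mm home against a rigid stop and keeps it there.
- console: The gauge console, a fixed grey box 200 deep (x) by 240 wide (y) by 115 high mm, with a dark screen standing on its top up to 205 mm high, the screen's face 110 mm or more behind the front. Origin on the work surface under the middle of its front face; x points from the front face into the console, y to the left as seen from the front, z up.
- drawer_front (a point): Centre of the outer face of the drawer's white front panel (200 wide, 56 high, 14 mm thick), 74 mm above the work surface; the panel spans heights of 46 to 102 mm. It moves with the drawer; with the drawer home it is 14 mm in front of the console's front face. Its axes are the console's. No handle sticks out: push the flat face.
- stand: The probe's stand, a fixed black block 76 x 76 x 60 mm high with a 17 mm round hole, 52 mm deep, in the middle of its top. Origin under its centre on the work surface, z up.
- probe: Loose cordless probe, 0.1 to 0.17 kg. Orange handle, section 28 mm along x by 22 mm along y, 80 mm long along z. Origin at the centre of the handle's lower end, z up the handle, away from the tip. Below: a 12 mm steel nose to z = -33 mm, then the sprung tip to z = -43 mm. It starts upright in the stand, its origin level with the stand's top, nose hanging free in the hole.
- probe_point (a point): The outermost point of the probe's sprung white tip (a ball 8 mm across), on the probe's axis, 43 mm below the handle's lower end when not pressed. It goes in along the axis with the plunger.
- plunger (a joint): How far the probe's sprung tip is pushed in, in m: 0 free, 0.007 at its stop. The spring gives 0.45 N at the start of the stroke and 450 N/m, so about 2 N half way.
- ukulele: Ukulele without strings or bridge, fixed in a plywood cradle, its flat pale top sloping 15 degrees down towards the robot. Origin on the top at the centre of the lower bout (176 mm across), 115 mm above the table; z square out of the top, y towards the neck, x up the slope. Body 60 mm deep; fingerboard (y = 140 to 376 mm) 5 mm proud. All within 120 mm of the y axis, y from -90 to 460 mm.
- mark: The target on the ukulele's lower bout: a red ring 26 mm across, white inside (17 mm), with a 5 mm red dot. Origin at its centre on the top surface, z square to the top, pointing out; at most 40 mm from the centre of the lower bout.
- bridge: The ukulele's removed bridge, dark wood, 20 x 72 x 13 mm, lying on the table: leave it. Origin under its centre.
- glue: A white glue bottle, 48 mm across, 120 mm high, standing to the right of the console: leave it. Origin under its centre.
- ruler: A steel rule 30 x 160 x 4 mm, lying on the table: leave it. Origin under its centre.
Things that resemble listed ones, but are neither listed nor needed, are in the scene too. Of the things shaped like the probe, the orange one is meant.

How it is judged:
By the outcome, as a careful person would: the job done as asked, in the order asked, and still so for the second after the job is handed in, while the arm keeps its last pose, push and grip.
It also fails if it takes over 51 s, if anything falls off the work surface, if the arm or the gripper's body presses on something with over 40 N, if the wrist force passes 120 N, or if a joint passes its speed limit or range.

## Robot

A 6-joint arm with a two-finger parallel gripper is mounted at the origin on the work surface. World frame = base frame: x ahead of the robot, y to its left, z up, the work surface at z = 0. Lengths are in m, angles in rad, forces in N, time in s.
With the tool pointing down it reaches from about 0.15 to 0.775 m from the base axis. Payload 6.1 kg.
Tool frame: the origin (TCP) lies at the very end of the fingers, on their centre line; the grasp point (between the pads) lies behind it (robot.grip_depth is the y of the grasp point in the tool frame, in m); y points along the fingers, x is the direction in which the jaws open and shut, and the axes are right-handed (so a half turn about y gives the same grasp; the last joint's range is limited). The gripper opens to 85 mm and grips with 20 to 120 N. Pads are 22 mm wide; open, the fingers measure 114 mm over their backs; the gripper's body (76 mm by 85 mm) begins 54 mm behind the grasp point. The pads swing forward as they close: fully open they stand 13 mm farther back than shut.
Start: joints at [1.343, 0.126, -0.04, 1.405, 0, 1.571], TCP at [0.119, 0.511, 0.231] pointing down, gripper open.
Joint ranges: [-2.72, 2.72], [-0.95, 1.95], [-1.27, 1.35], [-1.78, 2.02], [-1.46, 1.47], [-3.14, 3.14]. Speed limits (rad/s): [2.39, 2.39, 3.01, 3.14, 3.14, 3.14].

## Interface

Orientations are given as a rotation vector (axis times angle).
In Python, from workcell import sensors, eyes, job, outline_of, robot gives the robot as it stands.
- The arm moves only by the tool step_arm, never from a script. Its argument "steps" is a list of rows, each an object with "offset": the shift along the tool's x, y, z in m, a list of three; "twist": the turn about the tool's y in degrees; "hand": the opening, from 0 (shut) to 1 (fully open). In form: [{"offset": [x, y, z], "twist": twist, "hand": hand}, ...]. A call has 1 to 20 rows; each row is the pose to reach, as a shift and turn from the pose commanded when the call began, along the tool's axes at that moment; what a row does not reach only later rows make up. A row lasts 1/10 s, in which the tool goes at most 50 mm and 8.59 degrees, less where a joint would pass 70% of its speed; a pose out of reach is approached as far as the arm can. A call with a gripper value outside its range is refused whole. The fingers move at their own pace and stop on an object; "grip_force" is the grip in N (left out, the last holds). Time passes only in rows, so rows that repeat a pose let the fingers close. It gives the time, the measured TCP pose, the force and the opening at its end, in the units of the state.
- sensors.get_obs(): the state, without advancing time (a new reading comes with each control period).
- eyes.grab_frame(name): name is "side" or "top"; returns (picture, depth): 384x512x3 uint8, blue, green, red; 384x512 float32, m along the optical axis (not along the pixel's ray), 0 where there is no reading.
- eyes.get_calibration(name): a dict with "fx", "fy", "cx", "cy" (pixels), "R" (3x3) and "t" (3): a world point X has camera coordinates R X + t. Camera axes: x right, y down, z forward; pixel columns grow to the right and rows downward; lengths in m; the calibration is good to about 2 mm. A picture is of the moment at which its call begins. get_calibration takes no time and is no camera call.
- job.sign_off(): hands the job in, once; it reports no verdict.
Trained networks look in the newest picture that a camera, given by its name, has taken for a name from the list of things; names that differ only in an ending like _2 or _b are one class to them, and where a whole thing is asked for, a point or a joint stands for the part that bears it (a point fixed in the world has none). Each returns a list of dicts, best first, with "score" (0 to 1); they miss things now and then, are a little off and sometimes report something else, mostly with a low value. They report only what shows in the picture. A call takes as long as a camera call. They do not tell look-alikes from the thing itself.
- outline_of(query, camera): "pixels" (384x512 bool, what is visible of it) and "box" ([left, top, right, bottom] in pixels, round what is visible of it).
The state is a dict: "t": time; "q": joint angles; "dq": joint speeds; "joint_torque": joint torques, N m; "tool_pos": TCP position; "orientation": TCP orientation; "wrist_force": force on the tool from outside, world axes, zero at the start; "wrist_torque": the same for the moment, N m; "gripper_width": finger opening in m.
Only numpy, scipy, OpenCV 4.12 (cv2) and the standard library are available. Lean on these libraries where they do the work, as an engineer would, in place of code of your own. Each camera call takes 0.05 s, during which the arm holds its last target.

## Working session

There is one attempt and no reset: what is moved stays moved. The work goes in short steps, Python scripts to look and compute and a tool call to move; the robot and the scene stay as the last step left them, time stands still between calls to the robot, and variables do not carry over. Pictures are saved under pics/ and viewed, and the job is handed in when it is done.

Besides the shell and the picture viewer there is one more tool, called after "Call:" by a JSON object that holds its "method" and its "body". step_arm: Moves the arm, as the interface text tells. Its arguments: {"type":"object","properties":{"steps":{"type":"array"},"grip_force":{"type":"number"}},"required":["steps"]}

```bash
ls; mkdir -p pics; python3 - <<'E'
from workcell import sensors, eyes, job, outline_of, robot
import cv2
print(sensors.get_obs()); print(robot.grip_depth, [a for a in dir(robot) if a[0]!='_'])
import numpy as np
for n in("side","top"):
    p,d=eyes.grab_frame(n); cv2.imwrite(f"pics/{n}0.png",p); np.save(f"pics/{n}0.npy",d)
    print(n,eyes.get_calibration(n))
E
```

```text
pics
{'t': 0.0, 'q': array([ 1.34300423e+00,  1.26416949e-01, -4.06102589e-02,  1.40540359e+00,
       -4.53454133e-05,  1.57079525e+00]), 'dq': array([ 1.66467891e-03, -7.83918444e-04,  3.54417361e-04, -1.52404517e-03,
       -7.98455292e-04, -1.83021861e-05]), 'joint_torque': array([ 3.58403086e-04, -4.35914540e+01,  3.52922380e+01,  1.74971024e-02,
        4.14006536e-05,  2.09352962e-06]), 'tool_pos': array([0.11848031, 0.51103784, 0.23050806]), 'orientation': array([-1.30945739, -1.03888484,  1.04097652]), 'wrist_force': array([ 0.2021084 , -0.16079653, -0.79525733]), 'wrist_torque': array([0.02015288, 0.02768563, 0.01765152]), 'gripper_width': 0.08497463762938805}
-0.0187 ['Unreachable', 'grip_depth']
side {'fx': 436.88762361381646, 'fy': 436.88762361381646, 'cx': 255.30489037382418, 'cy': 190.603398469928, 'R': array([[ 0.95341434, -0.3008705 ,  0.02186417],
       [-0.16048614, -0.56725612, -0.80775286],
       [ 0.25543159,  0.76661426, -0.58911567]]), 't': array([-0.50593285,  0.13951129,  0.94232905])}
top {'fx': 353.54598300647626, 'fy': 353.54598300647626, 'cx': 257.2424579108999, 'cy': 192.95073108154406, 'R': array([[ 0.00867726, -0.99908718, -0.04182718],
       [-0.99320113, -0.00375508, -0.11635041],
       [ 0.11608714,  0.0425524 , -0.9923271 ]]), 't': array([-0.03805144,  0.51669082,  0.84931144])}
```

View pics/side0.png

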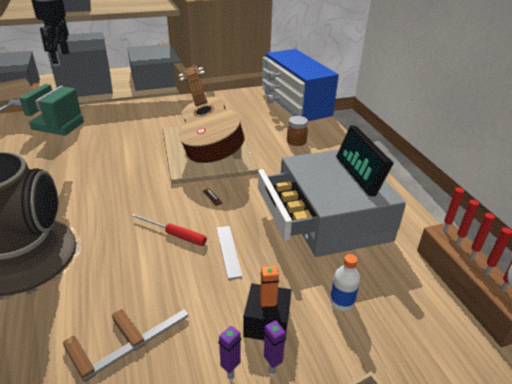

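View pics/top0.png

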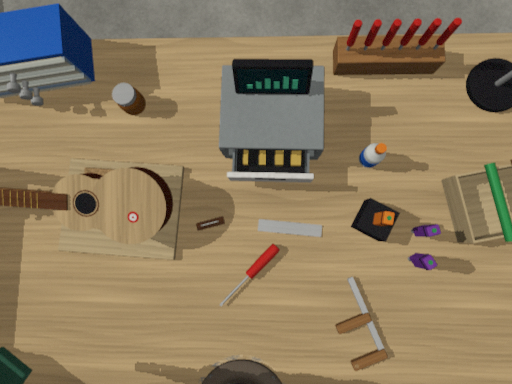

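```bash
cat > h.py <<'E'
from workcell import sensors, eyes, job, outline_of, robot
import cv2, numpy as np
from scipy.spatial.transform import Rotation as Ro
def cloud(n,d,mask=None):
    c=eyes.get_calibration(n)
    v,u=np.nonzero((d>0)&(mask if mask is not None else True))
    z=d[v,u]; P=np.c_[(u-c['cx'])/c['fx']*z,(v-c['cy'])/c['fy']*z,z]
    return (P-c['t'])@c['R'], u, v   # R^T(P-t)
def proj(n,X):
    c=eyes.get_calibration(n); P=np.atleast_2d(X)@c['R'].T+c['t']
    return np.c_[P[:,0]/P[:,2]*c['fx']+c['cx'],P[:,1]/P[:,2]*c['fy']+c['cy']]
E
python3 - <<'E'
from h import *
print(Ro.from_rotvec(sensors.get_obs()['orientation']).as_matrix().round(3))
M={}
for n in("side","top"):
    d=np.load(f"pics/{n}0.npy"); p=cv2.imread(f"pics/{n}0.png")
    for q in ("probe","stand","drawer_front","console","mark","ukulele"):
        r=outline_of(q,n)
        for k in r[:4]:
            X,u,v=cloud(n,d,k['pixels'])
            print(n,q,round(k['score'],2),k['box'],len(X),np.median(X,0).round(3) if len(X) else '',X.min(0).round(3),X.max(0).round(3))
        if r: M[n+q]=np.array([k['pixels'] for k in r])
np.savez_compressed('masks.npz',**M)
print(sensors.get_obs()['t'])
E
```

```text
[[ 0.226 -0.    -0.974]
 [ 0.974 -0.001  0.226]
 [-0.001 -1.     0.   ]]
side probe 0.91 [262.1, 267.5, 280.3, 305.5] 693 [ 0.45  -0.327  0.114] [ 0.437 -0.332 -0.   ] [ 0.518 -0.183  0.144]
side probe 0.85 [219.4, 325.6, 242.8, 381.1] 944 [ 0.357 -0.413  0.094] [ 0.342 -0.424 -0.   ] [ 0.399 -0.305  0.127]
side probe 0.58 [262.4, 319.5, 288.3, 378.5] 843 [ 0.424 -0.427  0.098] [ 0.414 -0.435  0.   ] [ 0.467 -0.363  0.127]
side stand 0.72 [243.5, 284.9, 290.4, 338.4] 1661 [ 0.436 -0.337  0.061] [ 0.401 -0.409 -0.   ] [ 0.524 -0.249  0.123]
side drawer_front 0.72 [252.8, 170.7, 320.3, 242.3] 2485 [ 0.58  -0.084  0.077] [ 0.54  -0.167  0.001] [0.646 0.154 0.111]
side drawer_front 0.61 [240.9, 281.9, 291.8, 340.4] 1739 [ 0.436 -0.336  0.061] [ 0.401 -0.423 -0.002] [ 0.51  -0.226  0.125]
side console 0.63 [260.6, 126.0, 405.3, 257.3] 12289 [ 0.682 -0.131  0.115] [ 0.54  -0.192 -0.002] [0.932 0.275 0.205]
side ukulele 0.9 [162.2, 62.6, 259.4, 184.5] 6207 [0.475 0.229 0.089] [ 0.351  0.156 -0.106] [0.633 1.196 0.14 ]
top probe 0.84 [375.4, 212.7, 393.1, 226.5] 274 [ 0.452 -0.311  0.136] [ 
[... 511 characters left out ...]
.114]
top console 0.57 [218.0, 56.6, 323.7, 181.6] 12001 [ 0.681 -0.071  0.115] [ 0.542 -0.211 -0.004] [0.888 0.072 0.206]
top console 0.42 [375.7, 213.3, 394.3, 227.8] 246 [ 0.452 -0.311  0.137] [ 0.439 -0.33   0.064] [ 0.468 -0.306  0.144]
top mark 0.68 [130.4, 208.8, 136.8, 219.4] 72 [0.452 0.244 0.109] [0.442 0.234 0.105] [0.463 0.255 0.113]
top mark 0.42 [354.0, 197.7, 399.9, 242.0] 1104 [ 0.451 -0.307  0.059] [ 0.403 -0.389 -0.003] [ 0.509 -0.269  0.14 ]
top ukulele 0.72 [260.1, 220.1, 321.4, 236.0] 738 [ 0.434 -0.116  0.004] [ 0.414 -0.195 -0.003] [ 0.454 -0.036  0.008]
top ukulele 0.63 [0.0, 157.3, 185.5, 261.8] 12278 [0.481 0.297 0.105] [ 0.352  0.159 -0.004] [0.612 0.648 0.139]
0.7
```

```bash
python3 - <<'E'
from h import *
for n in("top","side"):
    d=np.load(f"pics/{n}0.npy"); p=cv2.imread(f"pics/{n}0.png").astype(int)
    X,u,v=cloud(n,d); c=p[v,u]; b,g,r=c.T
    def rect(s,name):
        (cx,cy),(w,h),a=cv2.minAreaRect(X[s][:,:2].astype(np.float32)); print(n,name,s.sum(),np.round([cx,cy,w,h],4),round(a,1),'medz',np.median(X[s][:,2]).round(4))
    near=(np.hypot(X[:,0]-.45,X[:,1]+.31)<.08)
    rect(near&(abs(X[:,2]-.06)<.004),'standtop')
    rect(near&(X[:,2]>.134)&(X[:,2]<.15),'handletop')
    o=near&(X[:,2]>.07)&(X[:,2]<.15)
    rect(o,'handle all')
    # console front panel
    con=(X[:,0]>.5)&(X[:,0]<.66)&(X[:,1]>-.2)&(X[:,1]<.05)
    s=con&(X[:,2]>.097)&(X[:,2]<.107)&(r>150)&(b>150); rect(s,'panel top')
    s2=con&(X[:,2]>.05)&(X[:,2]<.095)&(r>100)&(b>100)&(X[:,0]<.58)
    if s2.sum(): rect(s2,'panel face')
    s=(X[:,2]>.112)&(X[:,2]<.118)&(X[:,0]>.55)&(X[:,0]<.9)&(X[:,1]>-.25)&(X[:,1]<.1); rect(s,'console top')
    # mark
    m=(np.hypot(X[:,0]-.452,X[:,1]-.244)<.025)&(r>140)&(g<90)&(b<90)&(X[:,2]>.08)
    print(n,'red',m.sum(),X[m].mean(0).round(4),(X[m].min(0)+X[m].max(0))/2)
    t=(np.hypot(X[:,0]-.452,X[:,1]-.244)<.035)&(X[:,2]>.09)
    Y=X[t]; 
    for _ in range(3):
        ce=Y.mean(0); nn=np.linalg.svd(Y-ce)[2][2]; nn*=np.sign(nn[2]); e=(Y-ce)@nn; Y=Y[abs(e)<.003]
    print('normal',nn.round(4),'tilt',np.degrees(np.arccos(nn[2])).round(2),'az',np.degrees(np.arctan2(nn[1],nn[0])).round(1),len(Y), 'z at mark',(ce[2]-nn[:2]@(X[m].mean(0)[:2]-ce[:2])/nn[2]).round(4))
# zoom
for n,(a,b,c_,e) in dict(top=(330,180,450,280),side=(210,255,300,384)).items():
    p=cv2.imread(f"pics/{n}0.png")[b:e,a:c_]; cv2.imwrite(f'pics/z_{n}.png',cv2.resize(p,None,fx=4.5,fy=4.5,interpolation=cv2.INTER_CUBIC))
E
```

```text
top standtop 796 [ 0.4538 -0.3195  0.0765  0.0763] 62.3 medz 0.0598
top handletop 142 [ 0.4534 -0.319   0.0223  0.0277] 82.7 medz 0.1396
top handle all 264 [ 0.4536 -0.3193  0.0229  0.0282] 79.2 medz 0.137
top panel top 467 [ 0.5508 -0.0662  0.1973  0.0128] 88.8 medz 0.1015
top panel face 52 [ 0.5602 -0.0662  0.0359  0.1949] 0.3 medz 0.088
top console top 6201 [ 0.7438 -0.0991  0.2964  0.2686] 88.7 medz 0.1147
top red 35 [0.4528 0.2446 0.1091] [0.45264314 0.24463076 0.10945347]
normal [-0.2571  0.0148  0.9663] tilt 14.93 az 176.7 714 z at mark 0.1084
side standtop 1171 [ 0.4526 -0.3179  0.0797  0.0759] 62.5 medz 0.0614
side handletop 200 [ 0.4523 -0.3189  0.0234  0.0281] 79.8 medz 0.1409
side handle all 644 [ 0.4521 -0.3192  0.0242  0.0285] 80.7 medz 0.1176
side panel top 343 [ 0.55   -0.0641  0.2028  0.0147] 89.0 medz 0.1032
side panel face 572 [ 0.5611 -0.0661  0.2027  0.0385] 89.1 medz 0.0713
side console top 3822 [ 0.7365 -0.0971  0.2999  0.2578] 88.8 medz 0.1165<stdin>:20: RuntimeWarning: Mean of empty slice.
  ret = um.true_divide(
Traceback (most recent call last):
ValueError: zero-size array to reduction operation minimum which has no identity
```

```bash
python3 - <<'E'
from h import *
for n in("top","side"):
    d=np.load(f"pics/{n}0.npy"); p=cv2.imread(f"pics/{n}0.png").astype(int)
    X,u,v=cloud(n,d); c=p[v,u]; b,g,r=c.T
    m=(np.hypot(X[:,0]-.452,X[:,1]-.244)<.03)&(r-g>60)&(r-b>60)&(X[:,2]>.08)
    print(n,'red',m.sum(),u[m].mean(),v[m].mean(),X[m].mean(0).round(4),X[m].min(0),X[m].max(0))
    t=(np.hypot(X[:,0]-.46,X[:,1]-.24)<.05)&(X[:,2]>.09)
    Y=X[t]; 
    for _ in range(3):
        ce=Y.mean(0); nn=np.linalg.svd(Y-ce)[2][2]; nn*=np.sign(nn[2]); e=(Y-ce)@nn; Y=Y[abs(e)<.003]
    print('normal',nn.round(4),'tilt',np.degrees(np.arccos(nn[2])).round(2),'az',np.degrees(np.arctan2(nn[1],nn[0])).round(1),len(Y), 'plane at .4528 .2446',(ce[2]-nn[:2]@(np.array([.4528,.2446])-ce[:2])/nn[2]).round(4))
    s=(X[:,2]>.112)&(X[:,2]<.119)&(X[:,0]>.57)&(X[:,0]<.7)&(X[:,1]>-.15)&(X[:,1]<0); print('console front x', np.percentile(X[s][:,0],[0,1,2]))
for n,(a,b,c_,e) in dict(top=(330,180,450,280),side=(210,255,300,384)).items():
    p=cv2.imread(f"pics/{n}0.png")[b:e,a:c_]; cv2.imwrite(f'pics/z_{n}.png',cv2.resize(p,None,fx=4.5,fy=4.5,interpolation=cv2.INTER_CUBIC))
p=cv2.imread(f"pics/side0.png")[90:190,150:270]; cv2.imwrite(f'pics/z_uke.png',cv2.resize(p,None,fx=5,fy=5,interpolation=cv2.INTER_CUBIC))
E
```

```text
top red 55 132.6727272727273 216.61818181818182 [0.4523 0.2449 0.109 ] [0.44023347 0.23181766 0.10357301] [0.46283779 0.25936381 0.11409473]
normal [-0.2561  0.0159  0.9665] tilt 14.87 az 176.4 1463 plane at .4528 .2446 0.1084
console front x [0.60930007 0.61046345 0.61217867]
side red 26 201.26923076923077 130.76923076923077 [0.4522 0.2442 0.1114] [0.4403642  0.23375189 0.10572414] [0.46341728 0.25968615 0.11535991]
normal [-0.2556  0.0137  0.9667] tilt 14.83 az 176.9 544 plane at .4528 .2446 0.1109
console front x [0.60737521 0.6086951  0.60939218]
```

View pics/z_top.png

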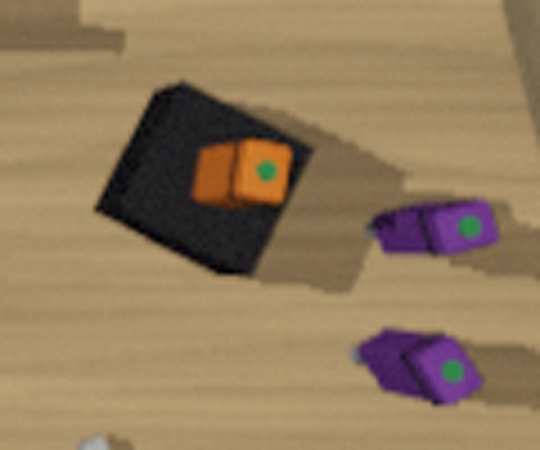

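View pics/z_uke.png

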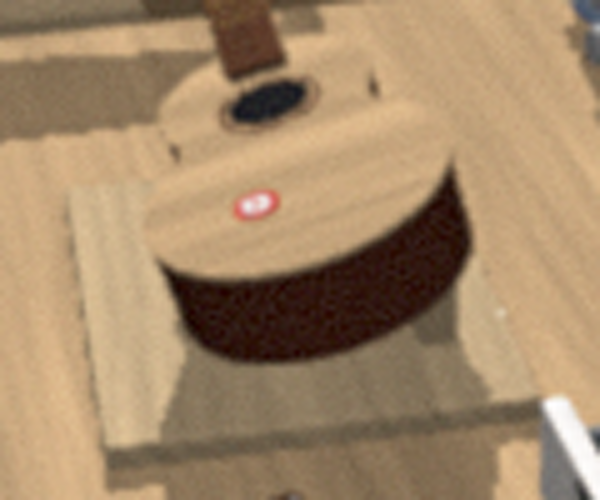

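Call:
{"method": "step_arm", "body": {"steps": [{"offset": [-0.486, 0, -0.464], "twist": -12, "hand": 0}, {"offset": [-0.486, 0, -0.464], "twist": -12, "hand": 0}, {"offset": [-0.486, 0, -0.464], "twist": -12, "hand": 0}, {"offset": [-0.486, 0, -0.464], "twist": -12, "hand": 0}, {"offset": [-0.486, 0, -0.464], "twist": -12, "hand": 0}, {"offset": [-0.486, 0, -0.464], "twist": -12, "hand": 0}, {"offset": [-0.486, 0, -0.464], "twist": -12, "hand": 0}, {"offset": [-0.486, 0, -0.464], "twist": -12, "hand": 0}, {"offset": [-0.486, 0, -0.464], "twist": -12, "hand": 0}, {"offset": [-0.486, 0, -0.464], "twist": -12, "hand": 0}, {"offset": [-0.486, 0, -0.464], "twist": -12, "hand": 0}, {"offset": [-0.486, 0, -0.464], "twist": -12, "hand": 0}, {"offset": [-0.486, 0, -0.464], "twist": -12, "hand": 0}, {"offset": [-0.486, 0, -0.464], "twist": -12, "hand": 0}, {"offset": [-0.486, 0.08, -0.464], "twist": -12, "hand": 0}, {"offset": [-0.486, 0.158, -0.464], "twist": -12, "hand": 0}, {"offset": [-0.486, 0.158, -0.464], "twist": -12, "hand": 0}, {"offset": [-0.486, 0.158, -0.464], "twist": -12, "hand": 0}, {"offset": [-0.486, 0.158, -0.464], "twist": -12, "hand": 0}]}}

```text
t: 2.6
tool_pos: [0.4598, -0.0667, 0.0728]
orientation: [-1.215, -1.194, 1.197]
wrist_force: [0.3, 0.4, 0.4]
gripper_width: 0.0001
```

Call:
{"method": "step_arm", "body": {"steps": [{"offset": [0, 0, -0.03], "twist": 0, "hand": 0}, {"offset": [0, 0, -0.055], "twist": 0, "hand": 0}, {"offset": [0, 0, -0.062], "twist": 0, "hand": 0}, {"offset": [0, 0, -0.068], "twist": 0, "hand": 0}, {"offset": [0, 0, -0.074], "twist": 0, "hand": 0}, {"offset": [0, 0, -0.08], "twist": 0, "hand": 0}, {"offset": [0, 0, -0.086], "twist": 0, "hand": 0}, {"offset": [0, 0, -0.092], "twist": 0, "hand": 0}, {"offset": [0, 0, -0.098], "twist": 0, "hand": 0}, {"offset": [0, 0, -0.102], "twist": 0, "hand": 0}, {"offset": [0, 0, -0.106], "twist": 0, "hand": 0}]}}

```text
t: 3.7
tool_pos: [0.5671, -0.0688, 0.0732]
orientation: [-1.218, -1.195, 1.196]
wrist_force: [-0.6, -0.2, 0.7]
gripper_width: -0.0002
```

```bash
python3 - <<'E'
from h import *
p,d=eyes.grab_frame("side"); cv2.imwrite("pics/s1.png",cv2.resize(p[100:300,200:440],None,fx=3,fy=3))
print(sensors.get_obs()['wrist_force'])
E
```

```text
[-0.20153787 -1.2167558   0.0674549 ]
```

View pics/s1.png

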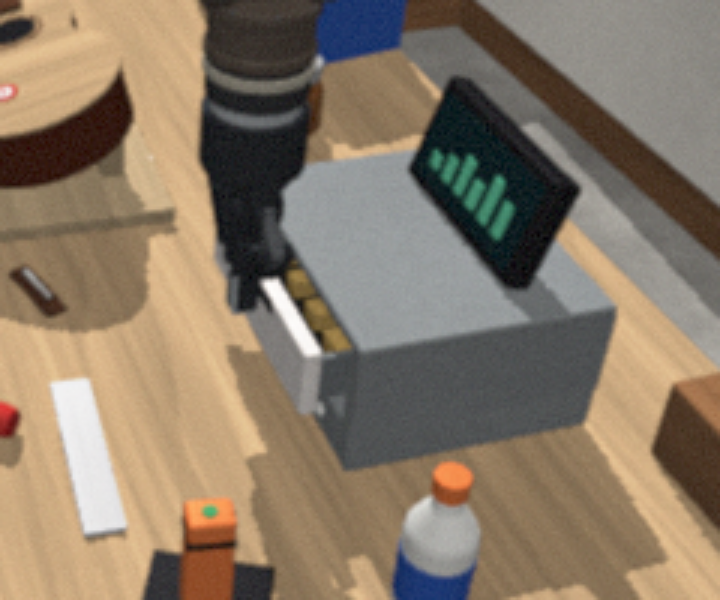

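Call:
{"method": "step_arm", "body": {"steps": [{"offset": [0, 0, -0.004], "twist": 0, "hand": 0}, {"offset": [0, 0, -0.008], "twist": 0, "hand": 0}, {"offset": [0, 0, -0.011], "twist": 0, "hand": 0}, {"offset": [0, 0, -0.014], "twist": 0, "hand": 0}]}}

```text
t: 4.15
tool_pos: [0.579, -0.069, 0.0732]
orientation: [-1.215, -1.193, 1.197]
wrist_force: [-6.3, 0.7, 3.8]
gripper_width: -0.0
```

Call:
{"method": "step_arm", "body": {"steps": [{"offset": [0, 0, -0.002], "twist": 0, "hand": 0}, {"offset": [0, 0, -0.004], "twist": 0, "hand": 0}]}}

```text
t: 4.35
tool_pos: [0.5844, -0.0691, 0.0731]
orientation: [-1.217, -1.195, 1.196]
wrist_force: [-13.6, 0.4, 7.6]
gripper_width: 0.0002
```

```bash
python3 - <<'E'
from h import *
p,d=eyes.grab_frame("side"); cv2.imwrite("pics/s2.png",cv2.resize(p[100:300,200:440],None,fx=3,fy=3))
print(sensors.get_obs()['wrist_force'],sensors.get_obs()['tool_pos'])
for n in("side","top"):
    if n=="top": p,d=eyes.grab_frame(n)
    X,u,v=cloud(n,d); c=p[v,u].astype(int); b,g,r=c.T
    con=(X[:,0]>.5)&(X[:,0]<.66)&(X[:,1]>-.2)&(X[:,1]<.05)
    s=con&(X[:,2]>.097)&(X[:,2]<.109)&(r>150)&(b>150)
    if s.sum()>5: print(n,s.sum(),cv2.minAreaRect(X[s][:,:2].astype(np.float32)))
E
```

```text
[-4.5846976  -0.49152547  1.6901084 ] [ 0.58428383 -0.06908522  0.07312316]
side 173 ((0.6006632447242737, -0.12091973423957825), (0.0907512754201889, 0.014186495915055275), 88.79656982421875)
top 40 ((0.6005650758743286, -0.1584385633468628), (0.013980376534163952, 0.011949656531214714), 89.45965576171875)
```

View pics/s2.png

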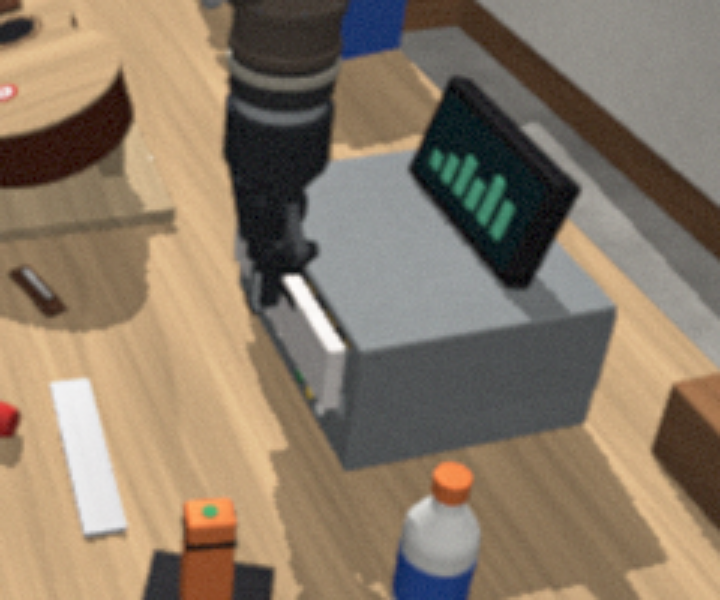

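Call:
{"method": "step_arm", "body": {"steps": [{"offset": [0, 0, -0.002], "twist": 0, "hand": 0}, {"offset": [0, 0, -0.003], "twist": 0, "hand": 0}, {"offset": [0, 0, -0.004], "twist": 0, "hand": 0}]}}

```text
t: 4.75
tool_pos: [0.5843, -0.0691, 0.0731]
orientation: [-1.212, -1.189, 1.199]
wrist_force: [-21.8, 0.5, 13.8]
gripper_width: 0.0002
```

```bash
python3 - <<'E'
from h import *
p,d=eyes.grab_frame("side"); cv2.imwrite("pics/s3.png",cv2.resize(p[100:300,200:440],None,fx=3,fy=3))
print(sensors.get_obs()['wrist_force'],sensors.get_obs()['tool_pos'])
n="side"
X,u,v=cloud(n,d); c=p[v,u].astype(int); b,g,r=c.T
con=(X[:,0]>.5)&(X[:,0]<.66)&(X[:,1]>-.2)&(X[:,1]<.05)
s=con&(X[:,2]>.097)&(X[:,2]<.109)&(r>150)&(b>150)
print(n,s.sum(),cv2.minAreaRect(X[s][:,:2].astype(np.float32)))
E
```

```text
[-19.28511129   0.71059269  10.16304353] [ 0.58435776 -0.06907573  0.07311767]
side 172 ((0.6008134484291077, -0.12108633667230606), (0.09243354946374893, 0.013239221647381783), 88.18248748779297)
```

View pics/s3.png

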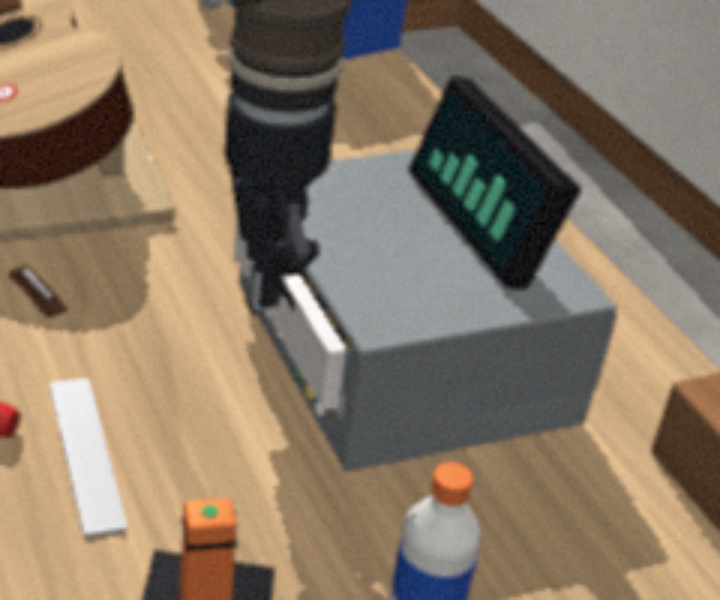

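Call:
{"method": "step_arm", "body": {"steps": [{"offset": [0, 0, 0.03], "twist": 0, "hand": 0}, {"offset": [0, -0.03, 0.07], "twist": 0, "hand": 0}, {"offset": [0, -0.08, 0.1], "twist": 0, "hand": 0.3}, {"offset": [0, -0.13, 0.13], "twist": 0, "hand": 0.6}, {"offset": [0, -0.16, 0.13], "twist": 0, "hand": 0.6}, {"offset": [0, -0.16, 0.13], "twist": 0, "hand": 0.6}]}}

```text
t: 5.4
tool_pos: [0.461, -0.0672, 0.2402]
orientation: [-1.228, -1.204, 1.191]
wrist_force: [0.9, -0.4, 0.5]
gripper_width: 0.0511
```

```bash
python3 - <<'E'
from h import *
o=sensors.get_obs();print(o['wrist_force'],o['tool_pos'],o['t'],o['gripper_width'],Ro.from_rotvec(o['orientation']).as_matrix().round(4))
for n in ("side","top"):
    p,d=eyes.grab_frame(n)
    X,u,v=cloud(n,d); c=p[v,u].astype(int); b,g,r=c.T
    con=(X[:,0]>.5)&(X[:,0]<.66)&(X[:,1]>-.2)&(X[:,1]<.05)
    s=con&(X[:,2]>.097)&(X[:,2]<.109)&(r>150)&(b>150)
    print(n,s.sum(),cv2.minAreaRect(X[s][:,:2].astype(np.float32)))
    s=(X[:,2]>.110)&(X[:,2]<.119)&(X[:,0]>.57)&(X[:,0]<.7)&(X[:,1]>-.15)&(X[:,1]<0)&(abs(r-b)<60)&(r<160); print('console front x', np.percentile(X[s][:,0],[0,1,2]))
    if n=="side": cv2.imwrite("pics/s4.png",cv2.resize(p[140:270,240:400],None,fx=5,fy=4.6,interpolation=cv2.INTER_CUBIC))
    else: cv2.imwrite("pics/t4.png",cv2.resize(p,None,fx=1.5,fy=1.5,interpolation=cv2.INTER_CUBIC))
E
```

```text
[ 0.89288473 -0.37861037  0.49852656] [ 0.46097301 -0.06715369  0.24019026] 5.4 0.05112106322476981 [[ 0.0186  0.0121 -0.9998]
 [ 0.9998 -0.0016  0.0186]
 [-0.0014 -0.9999 -0.0121]]
side 331 ((0.6016395688056946, -0.06714281439781189), (0.19837315380573273, 0.01421015802770853), 89.00050354003906)
console front x [0.60714594 0.60890643 0.60939201]
top 0 ((0.0, 0.0), (0.0, 0.0), 0.0)Traceback (most recent call last):
  File "<stdin>", line 9, in <module>
    return _quantile_unchecked(
        a, q, axis, out, overwrite_input, method, keepdims, weights)
    return _ureduce(a,
                    func=_quantile_ureduce_func,
    ...<5 lines>...
                    overwrite_input=overwrite_input,
                    method=method)
    r = func(a, **kwargs)
    result = _quantile(arr,
                       quantiles=q,
    ...<2 lines>...
                       out=out,
                       weights=wgt)
    slices_having_nans = np.isnan(arr[-1, ...])
                                  ~~~^^^^^^^^^
IndexError: index -1 is out of bounds for axis 0 with size 0
```

View pics/s4.png

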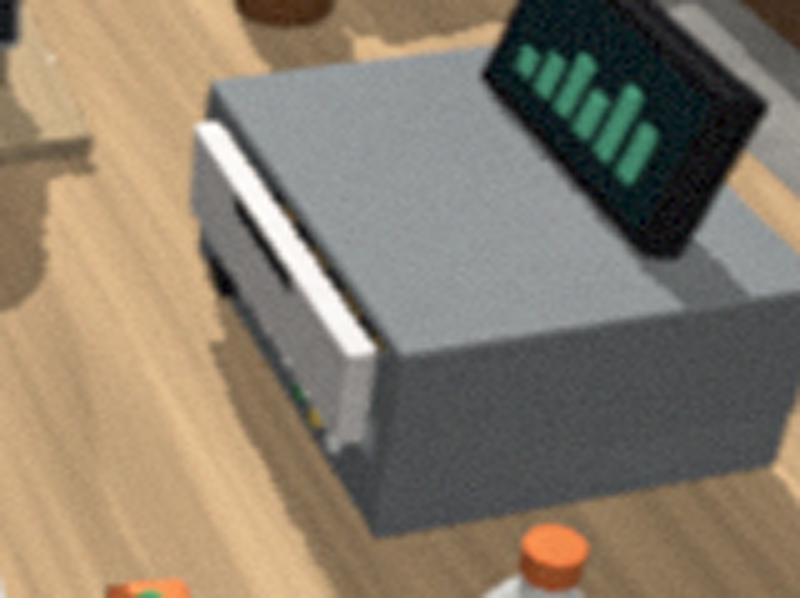

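Call:
{"method": "step_arm", "body": {"steps": [{"offset": [-0.05, 0, 0.0], "twist": 4, "hand": 0.6}, {"offset": [-0.1, 0, 0.0], "twist": 8.5, "hand": 0.6}, {"offset": [-0.15, 0, 0.0], "twist": 8.5, "hand": 0.6}, {"offset": [-0.2, 0, 0.002], "twist": 8.5, "hand": 0.6}, {"offset": [-0.252, 0, 0.002], "twist": 8.5, "hand": 0.6}, {"offset": [-0.252, 0, 0.002], "twist": 8.5, "hand": 0.6}, {"offset": [-0.252, 0.01, 0.002], "twist": 8.5, "hand": 0.6}, {"offset": [-0.252, 0.05, 0.002], "twist": 8.5, "hand": 0.6}, {"offset": [-0.252, 0.05, 0.002], "twist": 8.5, "hand": 0.6}]}}

```text
t: 6.4
tool_pos: [0.4496, -0.3155, 0.1768]
orientation: [-1.272, -1.083, 1.087]
wrist_force: [-0.3, 0.7, -0.3]
gripper_width: 0.0511
```

```bash
python3 - <<'E'
from h import *
o=sensors.get_obs();print(o['wrist_force'],o['tool_pos'],o['t'],o['gripper_width'],Ro.from_rotvec(o['orientation']).as_matrix().round(4))
for n in ("side","top"):
    p,d=eyes.grab_frame(n)
    cv2.imwrite(f"pics/{n}5.png",p)
    X,u,v=cloud(n,d); c=p[v,u].astype(int); b,g,r=c.T
    s=(X[:,0]>.5)&(X[:,0]<.66)&(X[:,1]>-.2)&(X[:,1]<.05)&(X[:,2]>.097)&(X[:,2]<.109)&(r>150)&(b>150)
    print(n,s.sum(),cv2.minAreaRect(X[s][:,:2].astype(np.float32)))
E
```

```text
[-0.3208073   0.71499939 -0.28048762] [ 0.44964742 -0.31549778  0.1768401 ] 6.4 0.05107682132306993 [[ 0.1645 -0.0086 -0.9863]
 [ 0.9864  0.0064  0.1644]
 [ 0.0049 -0.9999  0.0095]]
side 167 ((0.6004120707511902, -0.12341726571321487), (0.08876048773527145, 0.014465481042861938), 89.42891693115234)
top 431 ((0.6026805639266968, -0.0671919584274292), (0.19686463475227356, 0.012243198230862617), 89.35963439941406)
```

View pics/side5.png

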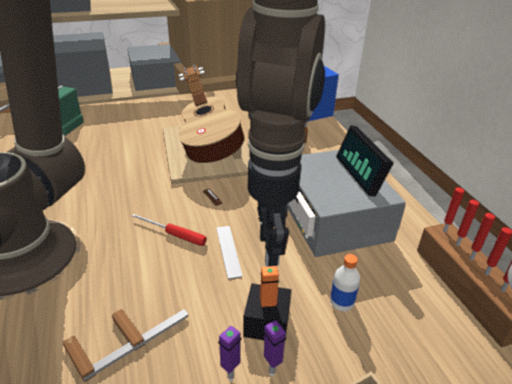

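View pics/top5.png

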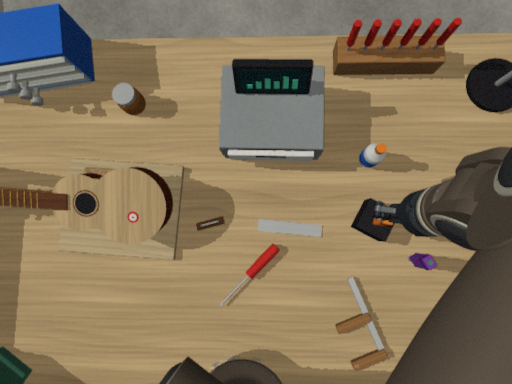

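```bash
python3 - <<'E'
from h import *
o=sensors.get_obs();print(o['tool_pos'],o['t'],Ro.from_rotvec(o['orientation']).as_matrix().round(4))
E
```

```text
[ 0.45175607 -0.31698511  0.18234727] 6.5 [[ 0.1643 -0.0024 -0.9864]
 [ 0.9864  0.002   0.1642]
 [ 0.0015 -1.      0.0027]]
```

Call:
{"method": "step_arm", "body": {"steps": [{"offset": [-0.002, 0.03, -0.001], "twist": 0, "hand": 0.6}, {"offset": [-0.002, 0.06, -0.001], "twist": 0, "hand": 0.6}, {"offset": [-0.002, 0.085, -0.001], "twist": 0, "hand": 0.6}, {"offset": [-0.002, 0.092, -0.001], "twist": 0, "hand": 0.6}, {"offset": [-0.002, 0.092, -0.001], "twist": 0, "hand": 0.6}, {"offset": [-0.002, 0.092, -0.001], "twist": 0, "hand": 0.6}]}}

```text
t: 7.1
tool_pos: [0.454, -0.3212, 0.0934]
orientation: [-1.286, -1.087, 1.086]
wrist_force: [0.1, -0.3, -0.3]
gripper_width: 0.0512
```

```bash
python3 - <<'E'
from h import *
for n in ("side","top"):
    p,d=eyes.grab_frame(n)
    a=p[230:350,210:330] if n=="side" else p[180:280,330:450]
    cv2.imwrite(f"pics/{n}6.png",cv2.resize(a,None,fx=5,fy=5,interpolation=cv2.INTER_CUBIC))
o=sensors.get_obs();print(o['tool_pos'],o['t'],o['wrist_force'],o['gripper_width'])
E
```

```text
[ 0.45394332 -0.32140668  0.09331038] 7.2 [-0.63618151 -0.12124129  0.01488889] 0.05113712776001294
```

View pics/side6.png

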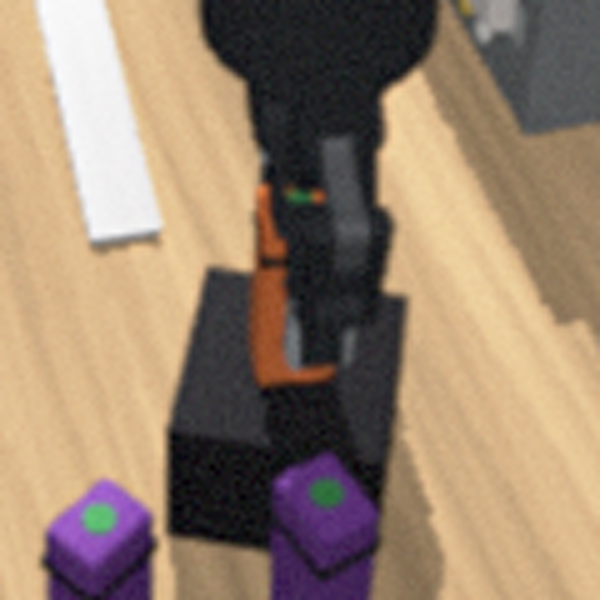

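View pics/top6.png

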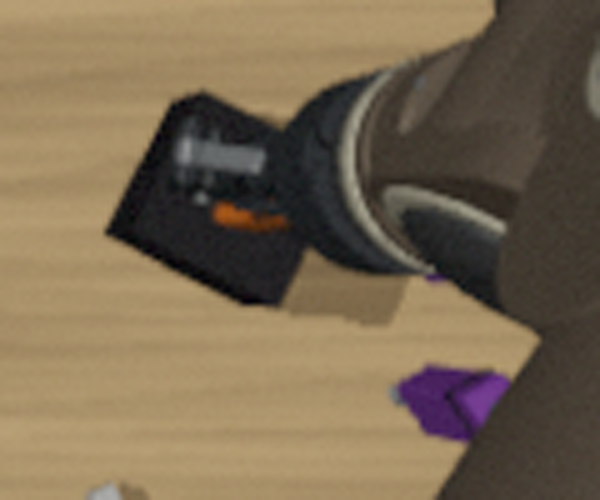

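Call:
{"method": "step_arm", "body": {"steps": [{"offset": [0.002, 0, 0.002], "twist": 0, "hand": 0.6}, {"offset": [0.002, 0, 0.002], "twist": 0, "hand": 0.1}, {"offset": [0.002, 0, 0.002], "twist": 0, "hand": 0.1}, {"offset": [0.002, 0, 0.002], "twist": 0, "hand": 0.1}, {"offset": [0.002, 0, 0.002], "twist": 0, "hand": 0.1}, {"offset": [0.002, 0, 0.002], "twist": 0, "hand": 0.1}], "grip_force": 20}}

```text
t: 7.8
tool_pos: [0.4513, -0.3187, 0.0917]
orientation: [-1.284, -1.086, 1.085]
wrist_force: [-1.2, 0.0, 5.0]
gripper_width: 0.0216
```

Call:
{"method": "step_arm", "body": {"steps": [{"offset": [0, -0.01, 0], "twist": 0, "hand": 0.1}, {"offset": [0, -0.02, 0], "twist": 0, "hand": 0.1}, {"offset": [0, -0.02, 0], "twist": 0, "hand": 0.1}, {"offset": [0, -0.02, 0.003], "twist": 0, "hand": 0.1}, {"offset": [0, -0.02, 0.006], "twist": 0, "hand": 0.1}, {"offset": [0, -0.02, 0.009], "twist": 0, "hand": 0.1}]}}

```text
t: 8.4
tool_pos: [0.4429, -0.3172, 0.1115]
orientation: [-1.285, -1.087, 1.085]
wrist_force: [3.4, -0.8, -1.1]
gripper_width: 0.0216
```

```bash
python3 - <<'E'
from h import *
p,d=eyes.grab_frame("side")
cv2.imwrite(f"pics/side7.png",cv2.resize(p[230:350,210:330],None,fx=5,fy=5,interpolation=cv2.INTER_CUBIC))
o=sensors.get_obs();print(o['tool_pos'],o['t'],o['wrist_force'],o['wrist_torque'],o['gripper_width'])
E
```

```text
[ 0.44231934 -0.31710336  0.11150325] 8.45 [ 2.81939386 -1.12178002 -0.97434335] [-0.20191092 -0.95922567  0.08839504] 0.02191065411070358
```

View pics/side7.png

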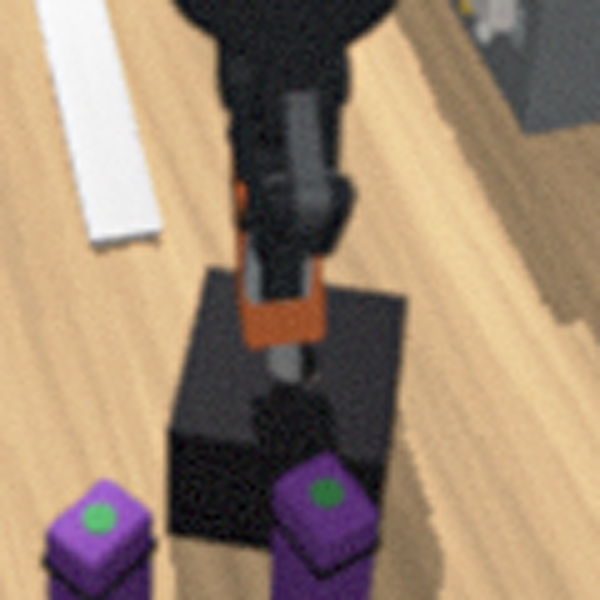

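Call:
{"method": "step_arm", "body": {"steps": [{"offset": [0, 0, 0.003], "twist": 0, "hand": 0.1}, {"offset": [0, 0, 0.006], "twist": 0, "hand": 0.1}, {"offset": [0, 0, 0.009], "twist": 0, "hand": 0.1}, {"offset": [0, 0, 0.012], "twist": 0, "hand": 0.1}, {"offset": [0, 0, 0.013], "twist": 0, "hand": 0.1}, {"offset": [0, 0, 0.013], "twist": 0, "hand": 0.1}]}}

```text
t: 9.05
tool_pos: [0.4291, -0.3147, 0.1112]
orientation: [-1.283, -1.085, 1.085]
wrist_force: [2.6, -0.8, -1.8]
gripper_width: 0.0215
```

```bash
python3 - <<'E'
from h import *
p,d=eyes.grab_frame("side"); np.save('pics/side8.npy',d); cv2.imwrite('pics/side8raw.png',p)
cv2.imwrite(f"pics/side8.png",cv2.resize(p[230:350,210:330],None,fx=5,fy=5,interpolation=cv2.INTER_CUBIC))
o=sensors.get_obs();print(o['tool_pos'],o['t'],o['wrist_force'],o['wrist_torque'],o['gripper_width'])
E
```

```text
[ 0.42916416 -0.31473962  0.11116563] 9.1 [ 3.13731195 -1.57981725 -1.84477539] [-0.16810209 -0.62019853  0.01505543] 0.021647957653838156
```

View pics/side8.png

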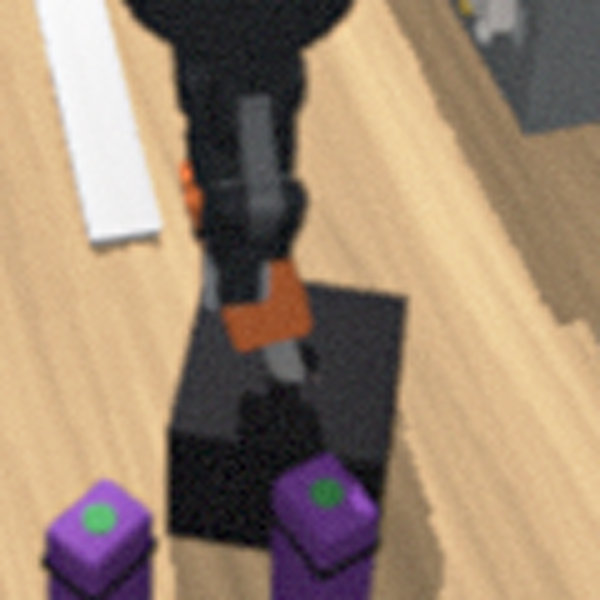

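Call:
{"method": "step_arm", "body": {"steps": [{"offset": [0, -0.01, -0.001], "twist": 0, "hand": 0.1}, {"offset": [0, -0.03, -0.001], "twist": 0, "hand": 0.1}, {"offset": [0, -0.07, 0], "twist": 0, "hand": 0.1}, {"offset": [0, -0.11, 0], "twist": 0, "hand": 0.1}, {"offset": [0, -0.14, 0], "twist": 0, "hand": 0.1}, {"offset": [0, -0.14, 0], "twist": 0, "hand": 0.1}, {"offset": [0, -0.14, 0], "twist": 0, "hand": 0.1}], "grip_force": 50}}

```text
t: 9.8
tool_pos: [0.4293, -0.3148, 0.2518]
orientation: [-1.284, -1.085, 1.086]
wrist_force: [0.4, -0.8, -2.0]
gripper_width: 0.0216
```

```bash
python3 - <<'E'
from h import *
for n in ("side","top"):
    p,d=eyes.grab_frame(n); np.save(f'pics/{n}9.npy',d); cv2.imwrite(f'pics/{n}9raw.png',p)
    r=outline_of("probe",n)
    for k in r: print(n,k['score'],k['box'],k['pixels'].sum())
    x0,y0=(190,170) if n=='side' else (300,150)
    cv2.imwrite(f"pics/{n}9.png",cv2.resize(p[y0:y0+120,x0:x0+150],None,fx=5,fy=5,interpolation=cv2.INTER_CUBIC))
o=sensors.get_obs();print(o['tool_pos'],o['t'],o['wrist_force'],o['wrist_torque'],o['gripper_width'])
print(Ro.from_rotvec(o['orientation']).as_matrix().round(4))
E
```

```text
side 0.95 [246.5, 196.0, 273.8, 254.1] 448
side 0.77 [261.0, 321.7, 285.6, 378.4] 889
side 0.68 [214.8, 324.4, 243.1, 383.1] 912
top 0.9 [410.9, 251.8, 437.4, 271.4] 362
top 0.61 [404.3, 213.2, 403.6, 217.7] 6
[ 0.42875612 -0.3143918   0.24971104] 10.0 [-0.06457444  0.70750624 -1.42148603] [-0.01432044  0.01834401 -0.0386716 ] 0.02176558158798486
[[ 0.166  -0.0027 -0.9861]
 [ 0.9861  0.0018  0.166 ]
 [ 0.0013 -1.      0.0029]]
```

View pics/side9.png

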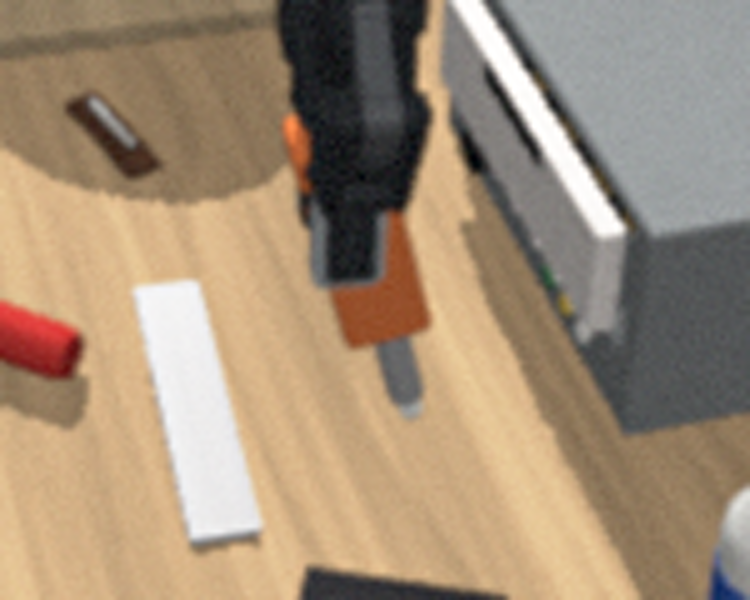

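View pics/top9.png

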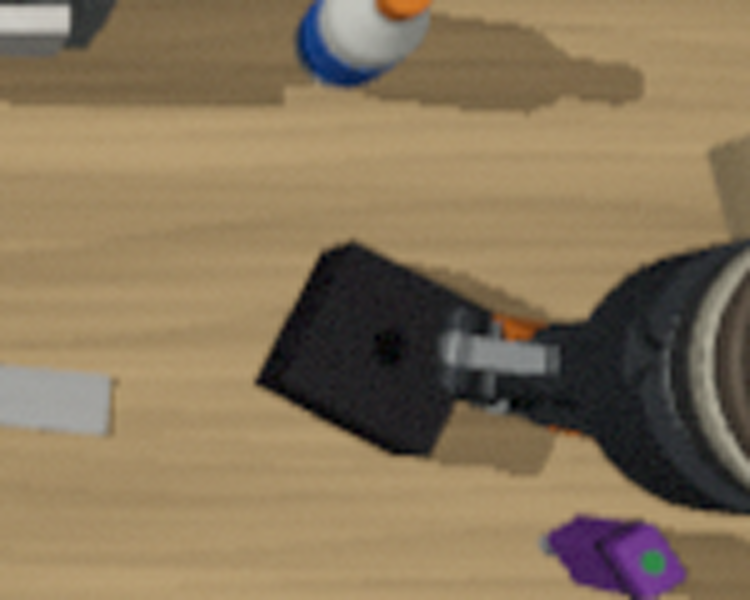

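```bash
cat > fit.py <<'E'
from h import *
from scipy.optimize import minimize, least_squares
def model(n,T,Rt,th,s,e,S=4,shape=(384,512)):
    """probe: axis tilted th from tool -y(up) toward tool +z; s = distance origin below grasp along axis; e lateral"""
    G=np.array([0,-.0187,0])
    a=np.array([0,-np.cos(th),np.sin(th)])   # probe z (up)
    xx=np.array([0,np.sin(th),np.cos(th)])   # in-plane lateral (28 side)
    O=G-a*s+xx*e
    W=lambda P: T+np.asarray(P)@Rt.T
    def hull(P,img,val):
        q=proj(n,W(P)); q=(q+.5)*S-.5
        h=cv2.convexHull(np.round(q*16).astype(np.int32).reshape(-1,1,2)); cv2.fillConvexPoly(img,h,val,cv2.LINE_AA,4)
    box=np.array([O+a*z+xx*i*.014+np.array([1,0,0])*j*.011 for z in(0,.08) for i in(-1,1) for j in(-1,1)])
    t=np.linspace(0,2*np.pi,24,endpoint=False)
    cyl=lambda r,z:[O+a*z+r*(xx*np.cos(k)+np.array([1,0,0])*np.sin(k)) for k in t]
    nose=np.array(cyl(.006,0)+cyl(.006,-.033)); tip=np.array(cyl(.004,-.033)+cyl(.004,-.039)+cyl(.003,-.0416)+cyl(.001,-.043))
    M=[np.zeros((shape[0]*S,shape[1]*S),np.uint8) for _ in range(2)]
    hull(nose,M[1],255);hull(tip,M[1],255);hull(box,M[0],255)
    M[1][M[0]>0]=0
    return [cv2.resize(m,(shape[1],shape[0]),interpolation=cv2.INTER_AREA)/255. for m in M], W(O), W(O-a*.043), Rt@a
E
python3 - <<'E'
from fit import *
p=cv2.imread('pics/side9raw.png').astype(float)
o=sensors.get_obs(); T=o['tool_pos']; Rt=Ro.from_rotvec(o['orientation']).as_matrix()
rb=p[...,2]-p[...,0]
W=np.zeros(rb.shape,bool); W[170+60:170+90,190+60:190+92]=1; W[170+42:170+60,190+80:190+92]=1
def rn(c): return rb[170+c[1]//5,190+c[0]//5]
print('orange',rn((380,310)),'wood',rn((330,400)),rn((450,330)),'nose',rn((400,375)))
def pred(x):
    M,*_=model('side',T,Rt,x[0],x[1],x[2]); A=np.stack([M[0][W],M[1][W],1-M[0][W]-M[1][W]],1)
    return A
def cost(x):
    A=pred(x); c,res,_,_=np.linalg.lstsq(A,rb[W],rcond=None); return ((A@c-rb[W])**2).mean()
best=None
for th0 in (.17,.26,.35):
    r=minimize(cost,[th0,.05,0.],method='Nelder-Mead',options=dict(initial_simplex=[[th0,.05,0],[th0+.07,.05,0],[th0,.056,0],[th0,.05,.005]],xatol=1e-4,fatol=1e-3))
    print(np.degrees(r.x[0]).round(2),r.x[1:].round(4),r.fun)
    if best is None or r.fun<best.fun: best=r
for dth in (-4,-2,-1,1,2,4):
    f=minimize(lambda y:cost([best.x[0]+np.radians(dth),*y]),best.x[1:],method='Nelder-Mead').fun; print(dth,f.round(2))
M,O,tip,ax=model('side',T,Rt,*best.x); print(O,tip,ax)
ov=p.copy(); 
for m,c in zip(M,((255,0,0),(0,255,0))):
    cs,_=cv2.findContours((m>.5).astype(np.uint8),0,2); cv2.drawContours(ov,cs,-1,c,1)
cv2.imwrite('pics/ov9.png',cv2.resize(ov[170:290,190:340].astype(np.uint8),None,fx=5,fy=5,interpolation=cv2.INTER_NEAREST))
E
```

```text
orange 106.0 wood 71.0 81.0 nose 0.0
13.83 [ 0.0444 -0.0048] 46.00344847701406
14.0 [ 0.0445 -0.0046] 45.889445209086865
14.08 [ 0.0444 -0.0044] 45.99605475672578
-4 65.9
-2 51.41
-1 47.26
1 48.11
2 53.81
4 73.17
[ 0.44366408 -0.31687018  0.22630371] [ 0.45381487 -0.31852312  0.18455171] [-0.23606481  0.03844025  0.9709767 ]
```

View pics/ov9.png

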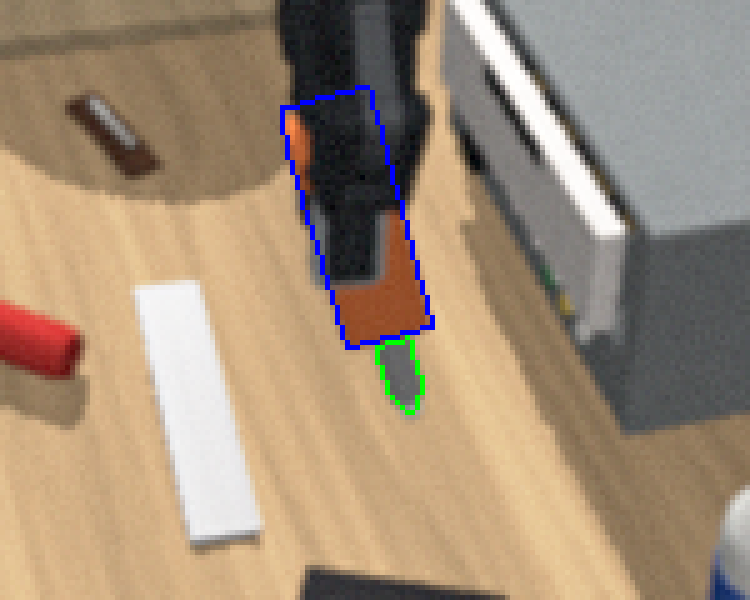

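Call:
{"method": "step_arm", "body": {"steps": [{"offset": [0.02, 0, 0.004], "twist": 0, "hand": 0.1}, {"offset": [0.05, 0, 0.009], "twist": 0, "hand": 0.1}, {"offset": [0.09, 0, 0.017], "twist": -1, "hand": 0.1}, {"offset": [0.13, 0, 0.024], "twist": -2, "hand": 0.1}, {"offset": [0.17, 0, 0.032], "twist": -3, "hand": 0.1}, {"offset": [0.21, 0, 0.039], "twist": -4, "hand": 0.1}, {"offset": [0.25, 0, 0.046], "twist": -5, "hand": 0.1}, {"offset": [0.29, 0, 0.054], "twist": -6, "hand": 0.1}, {"offset": [0.33, 0, 0.061], "twist": -6.3, "hand": 0.1}, {"offset": [0.37, 0, 0.069], "twist": -6.3, "hand": 0.1}, {"offset": [0.41, 0, 0.076], "twist": -6.3, "hand": 0.1}, {"offset": [0.45, 0, 0.084], "twist": -6.3, "hand": 0.1}, {"offset": [0.49, 0, 0.091], "twist": -6.3, "hand": 0.1}, {"offset": [0.52, 0, 0.097], "twist": -6.3, "hand": 0.1}, {"offset": [0.54, 0, 0.1], "twist": -6.3, "hand": 0.1}, {"offset": [0.552, 0, 0.1026], "twist": -6.3, "hand": 0.1}, {"offset": [0.552, 0.015, 0.1026], "twist": -6.3, "hand": 0.1}, {"offset": [0.552, 0.03, 0.1026], "twist": -6.3, "hand": 0.1}, {"offset": [0.552, 0.03, 0.1026], "twist": -6.3, "hand": 0.1}, {"offset": [0.552, 0.03, 0.1026], "twist": -6.3, "hand": 0.1}]}}

```text
t: 12.0
tool_pos: [0.4196, 0.2459, 0.2211]
orientation: [-1.236, -1.166, 1.168]
wrist_force: [-0.0, -0.2, -1.7]
gripper_width: 0.0215
```

```bash
python3 - <<'E'
from h import *
for n in ("side","top"):
    p,d=eyes.grab_frame(n); np.save(f'pics/{n}10.npy',d); cv2.imwrite(f'pics/{n}10raw.png',p)
    x0,y0=(150,50) if n=='side' else (60,150)
    cv2.imwrite(f"pics/{n}10.png",cv2.resize(p[y0:y0+120,x0:x0+150],None,fx=5,fy=5,interpolation=cv2.INTER_CUBIC))
o=sensors.get_obs();print(o['tool_pos'],o['t'],o['wrist_force'],o['wrist_torque'],o['gripper_width'])
print(Ro.from_rotvec(o['orientation']).as_matrix().round(4))
E
```

```text
[0.42018075 0.2462593  0.22197521] 12.1 [ 0.64104056  0.31172159 -1.69264692] [-0.00291301  0.044554    0.00915943] 0.021417151125272968
[[ 5.730e-02  6.000e-04 -9.984e-01]
 [ 9.984e-01  3.000e-04  5.730e-02]
 [ 3.000e-04 -1.000e+00 -6.000e-04]]
```

View pics/side10.png

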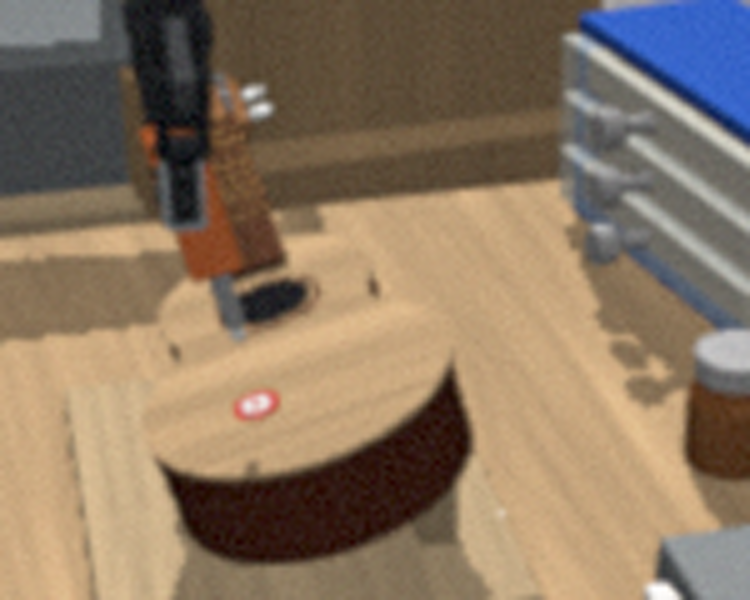

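View pics/top10.png

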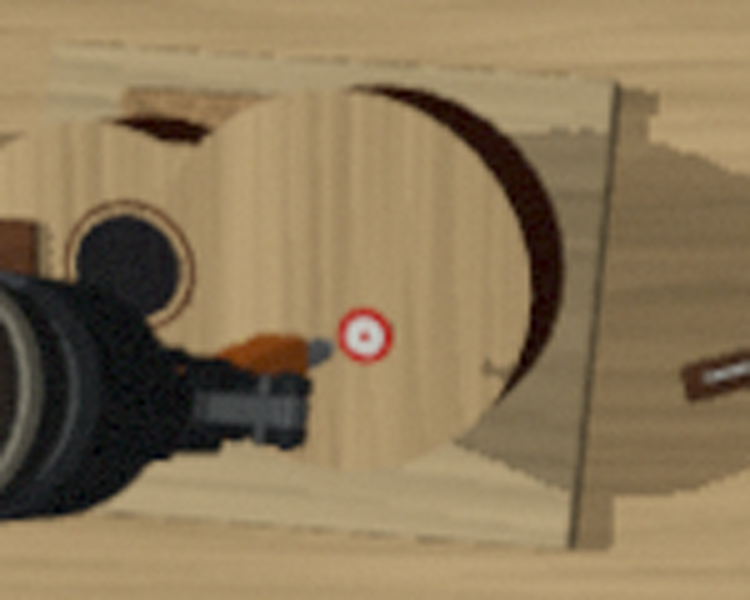

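```bash
python3 - <<'E'
from fit import *
o=sensors.get_obs(); T=o['tool_pos']; Rt=Ro.from_rotvec(o['orientation']).as_matrix()
x=[np.radians(14),.0445,-.0046]
for n,(x0,y0) in dict(side=(150,50),top=(60,150)).items():
    M,O,tip,ax=model(n,T,Rt,*x); print(n,tip.round(4),ax.round(4),proj(n,tip),proj(n,[.4523,.2447,.1095]))
    p=cv2.imread(f'pics/{n}10raw.png'); p=cv2.resize(p[y0:y0+120,x0:x0+150],None,fx=5,fy=5,interpolation=cv2.INTER_CUBIC)
    for m,c in zip(M,((255,0,0),(0,255,0))):
        mm=cv2.resize(m[y0:y0+120,x0:x0+150],None,fx=5,fy=5,interpolation=cv2.INTER_LINEAR)
        cs,_=cv2.findContours((mm>.5).astype(np.uint8),0,2); cv2.drawContours(p,cs,-1,c,1)
    q=(proj(n,[[.4523,.2447,.1095]])[0]-[x0,y0]+.5)*5
    cv2.drawMarker(p,tuple(int(v) for v in q),(255,255,0),0,12,1)
    a,b=(100,100) if n=="side" else (200,230)
    cv2.imwrite(f'pics/ov10{n}.png',cv2.resize(p[b:b+350,a:a+260],None,fx=1.7,fy=1.7))
E
```

```text
side [0.4458 0.2448 0.1569] [-0.2421  0.0136  0.9701] [[197.96813466 115.61242135]] [[201.31746895 131.28847726]]
top [0.4458 0.2448 0.1569] [-0.2421  0.0136  0.9701] [[123.76841889 218.55509689]] [[132.65056065 216.6240102 ]]
```

View pics/ov10side.png

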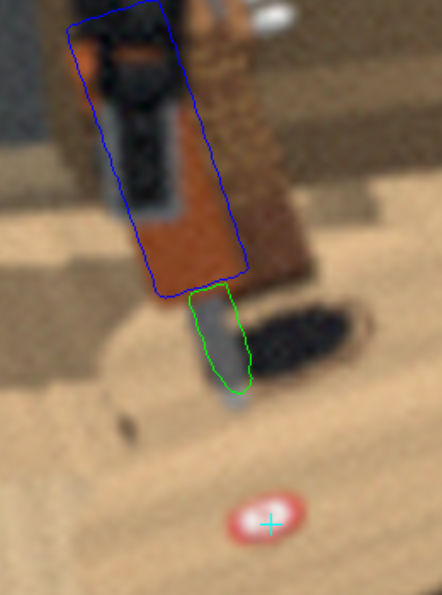

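View pics/ov10top.png

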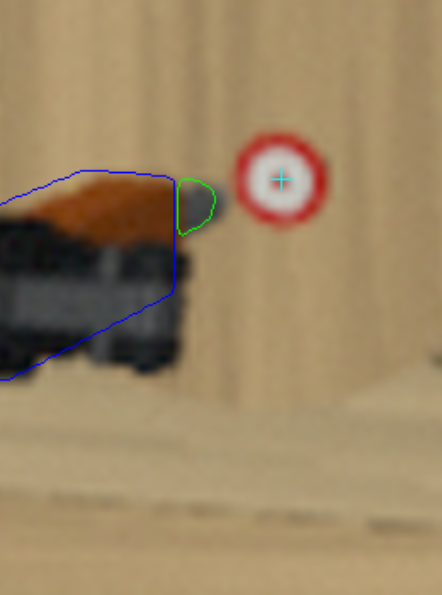

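```bash
python3 - <<'E'
from fit import *
def tri(a,b):
    f=lambda X: np.r_[proj('side',X)[0]-a,proj('top',X)[0]-b]
    r=least_squares(f,[.45,.245,.13]); return r.x,r.fun
t,ft=tri([197.9,117.3],[124.7,218.6]); m,fm=tri([201.0,130.6],[132.65,216.6])
print(t.round(4),ft.round(2)); print(m.round(4),fm.round(2)); n=np.array([-.256,.014,.967])
d=t-m; print(d.round(4),'along n',d@n,'lateral',(d-n*(d@n)).round(4))
E
```

```text
[0.4457 0.2449 0.152 ] [ 0.13 -0.   -0.02  0.1 ]
[0.4519 0.2437 0.1122] [ 0.19 -0.   -0.03  0.16]
[-0.0062  0.0012  0.0398] along n 0.04005788624726299 lateral [0.0041 0.0007 0.001 ]
```

Call:
{"method": "step_arm", "body": {"steps": [{"offset": [-0.001, 0.005, 0], "twist": 0, "hand": 0.1}, {"offset": [-0.001, 0.013, -0.001], "twist": 0, "hand": 0.1}, {"offset": [-0.001, 0.02, -0.002], "twist": 0, "hand": 0.1}, {"offset": [-0.001, 0.025, -0.0024], "twist": 0, "hand": 0.1}, {"offset": [-0.001, 0.025, -0.0024], "twist": 0, "hand": 0.1}, {"offset": [-0.001, 0.025, -0.0024], "twist": 0, "hand": 0.1}, {"offset": [-0.001, 0.025, -0.0024], "twist": 0, "hand": 0.1}]}}

```text
t: 12.8
tool_pos: [0.4224, 0.2455, 0.1966]
orientation: [-1.236, -1.168, 1.167]
wrist_force: [0.0, 0.1, -1.4]
gripper_width: 0.0215
```

```bash
cat > look.py <<'E'
import sys
from fit import *
k=sys.argv[1]
F=[]
for i in range(2):
  for n in ("side","top"):
    p,d=eyes.grab_frame(n); o=sensors.get_obs(); F.append(o['wrist_force'])
    x0,y0=(175,85) if n=='side' else (95,190)
    if i==0: cv2.imwrite(f"pics/{n}{k}raw.png",p); cv2.imwrite(f"pics/{n}{k}.png",cv2.resize(p[y0:y0+60,x0:x0+60],None,fx=10,fy=10,interpolation=cv2.INTER_CUBIC)); np.save(f'pics/{n}{k}.npy',d)
print(o['tool_pos'],o['t'],np.mean(F,0).round(2),np.round(F,2)[:,2],o['gripper_width'])
print(Ro.from_rotvec(o['orientation']).as_matrix().round(4)[:,1])
E
python3 look.py 11
```

```text
[0.4223692  0.24543141 0.19651225] 13.0 [ 0.23  0.16 -1.56] [-1.09 -1.   -2.05 -2.09] 0.021297534766141362
[ 3.e-04  2.e-04 -1.e+00]
```

View pics/side11.png

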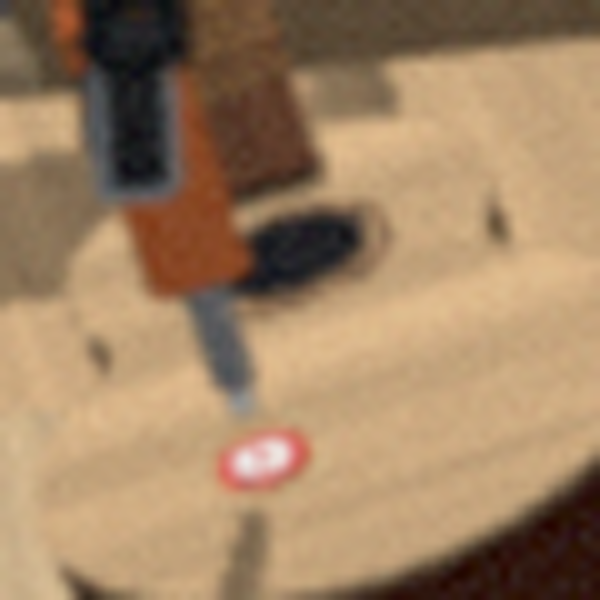

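View pics/top11.png

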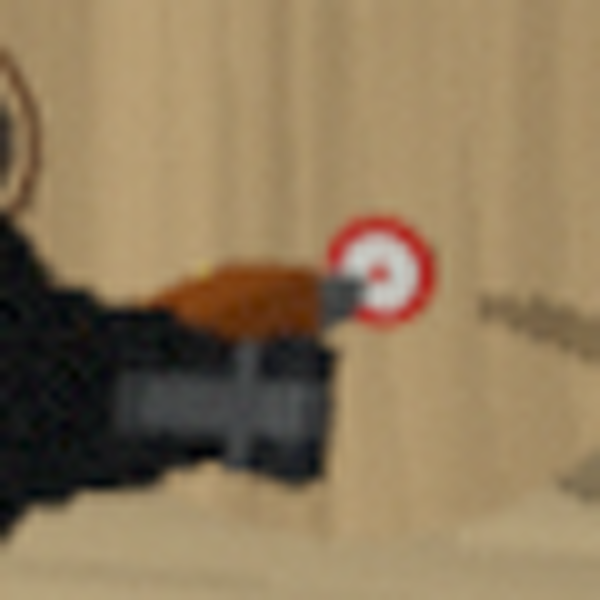

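```bash
python3 - <<'E'
from fit import *
def tri(a,b):
    f=lambda X: np.r_[proj('side',X)[0]-a,proj('top',X)[0]-b]
    r=least_squares(f,[.45,.245,.13]); return r.x,r.fun
n=np.array([-.256,.014,.967])
m,fm=tri([200.8,130.5],[132.6,216.7])
for b in ([131.5,217.7],[131.0,218]):
    t,ft=tri([198.7,125.7],b)
    d=t-m; print(d.round(4),'along n',d@n,'lateral',(d-n*(d@n)).round(4),ft.round(2))
# refit tilt in side view (nose + lower handle)
o=sensors.get_obs(); T=o['tool_pos']; Rt=Ro.from_rotvec(o['orientation']).as_matrix()
p=cv2.imread('pics/side11raw.png').astype(float); rb=p[...,2]-p[...,0]
W=np.zeros(rb.shape,bool); W[85+21:85+42,175+12:175+24]=1; W[85+30:85+42,175+12:175+30]=1;
W[85+21:85+32,175+23:]=0
def cost(x):
    M,*_=model('side',T,Rt,*x); A=np.stack([M[0][W],M[1][W],1-M[0][W]-M[1][W]],1)
    c=np.linalg.lstsq(A,rb[W],rcond=None)[0]; return ((A@c-rb[W])**2).mean()
for th0 in (.2,.3):
    r=minimize(cost,[th0,.046,-.005],method='Nelder-Mead',options=dict(initial_simplex=[[th0,.046,-.005],[th0+.07,.046,-.005],[th0,.052,-.005],[th0,.046,0]],xatol=1e-4,fatol=1e-3))
    print(np.degrees(r.x[0]).round(2),r.x[1:].round(4),r.fun)
print(sensors.get_obs()['t'])
E
```

```text
[-0.0041 -0.0044  0.0173] along n 0.01768183651388024 lateral [ 0.0004 -0.0046  0.0002] [ 0.85 -0.02 -0.14  0.69]
[-0.0044 -0.0031  0.0166] along n 0.017173805092171573 lateral [ 0.     -0.0033  0.    ] [ 0.65 -0.01 -0.11  0.53]
11.93 [ 0.0464 -0.0056] 48.82061354255523
11.71 [ 0.0465 -0.0059] 48.81620920446482
13.0
```

```bash
python3 - <<'E'
from fit import *
o=sensors.get_obs(); T=o['tool_pos']; Rt=Ro.from_rotvec(o['orientation']).as_matrix()
p=cv2.imread('pics/side11raw.png'); x0,y0=175,85
outs=[]
for th,s,e in ((14.5,.0465,-.0053),(11.8,.0465,-.0057)):
    M,O,tip,ax=model('side',T,Rt,np.radians(th),s,e,S=8)
    q=cv2.resize(p[y0:y0+50,x0:x0+35],None,fx=11,fy=11,interpolation=cv2.INTER_CUBIC)
    for m,c in zip(M,((255,0,0),(0,255,0))):
        mm=cv2.resize(m[y0:y0+50,x0:x0+35],None,fx=11,fy=11,interpolation=cv2.INTER_LINEAR)
        cs,_=cv2.findContours((mm>.5).astype(np.uint8),0,2); cv2.drawContours(q,cs,-1,c,1)
    outs.append(q)
cv2.imwrite('pics/cmp11.png',np.hstack(outs))
E
```

```text
(no output)
```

View pics/cmp11.png

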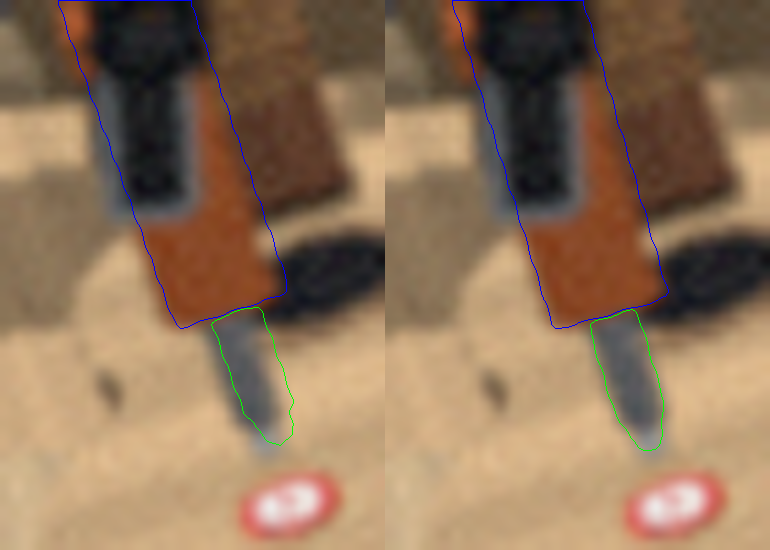

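```bash
cat > fit2.py <<'E'
from fit import *
bg=cv2.imread('pics/side0.png').astype(float)
def run(p,T,Rt,W,show=None,s0=.046,e0=-.005):
    m=W
    def cost(x,full=False):
        M,*_=model('side',T,Rt,*x); a,b=M[0][m],M[1][m]; r=(1-a-b)
        tot=0
        for c in range(3):
            y=p[...,c][m]; A=np.stack([a,b,r*bg[...,c][m]],1); k=np.linalg.lstsq(A,y,rcond=None)[0]; tot+=np.minimum(abs(A@k-y),40).astype(float).__pow__(2).mean()
        return tot
    best=None
    for th0 in (.18,.25,.3):
        r=minimize(cost,[th0,s0,e0],method='Nelder-Mead',options=dict(initial_simplex=[[th0,s0,e0],[th0+.05,s0,e0],[th0,s0+.004,e0],[th0,s0,e0+.004]],xatol=1e-4,fatol=1e-2))
        if best is None or r.fun<best.fun: best=r
    print('tilt',np.degrees(best.x[0]).round(2),best.x[1:].round(4),round(best.fun,1),[ (d,round(minimize(lambda y:cost([best.x[0]+np.radians(d),*y]),best.x[1:],method='Nelder-Mead',options=dict(xatol=1e-4,fatol=.05)).fun,1)) for d in (-3,-1.5,1.5,3)])
    return best.x
E
python3 - <<'E'
from fit2 import *
o=sensors.get_obs(); T=o['tool_pos']; Rt=Ro.from_rotvec(o['orientation']).as_matrix()
P=np.mean([eyes.grab_frame('side')[0].astype(float) for _ in range(6)],0); np.save('pics/avg11.npy',P)
# zoom coords (10x) polygon avoiding finger
W=np.zeros((384,512),np.uint8)
poly=np.array([[195,80],[195,205],[105,210],[110,330],[170,430],[300,420],[300,200],[270,80]])/10+[175,85]
cv2.fillPoly(W,[np.round(poly).astype(np.int32)],1); run(P,T,Rt,W>0)
# pose 9
T9=np.array([.42876,-.31439,.24971]);R9=np.array([[.166,-.0027,-.9861],[.9861,.0018,.166],[.0013,-1,.0029]])
W=np.zeros((384,512),np.uint8)
poly=np.array([[395,215],[390,292],[315,295],[320,380],[350,440],[470,440],[470,220]])/5+[190,170]
cv2.fillPoly(W,[np.round(poly).astype(np.int32)],1); run(cv2.imread('pics/side9raw.png').astype(float),T9,R9,W>0,s0=.045)
print(sensors.get_obs()['t'])
E
```

```text
tilt 13.47 [ 0.0469 -0.0035] 152.9 [(-3, np.float64(236.3)), (-1.5, np.float64(175.6)), (1.5, np.float64(186.1)), (3, np.float64(254.5))]Traceback (most recent call last):
  File "<stdin>", line 12, in <module>
  File "fit2.py", line 15, in run
    print('tilt',np.degrees(best.x[0]).round(2),best.x[1:].round(4),round(best.fun,1),[ (d,round(minimize(lambda y:cost([best.x[0]+np.radians(d),*y]),best.x[1:],method='Nelder-Mead',options=dict(xatol=1e-4,fatol=.05)).fun,1)) for d in (-3,-1.5,1.5,3)])
                                                                                                 ~~~~~~~~^^^^^^^^^^^^^^^^^^^^^^^^^^^^^^^^^^^^^^^^^^^^^^^^^^^^^^^^^^^^^^^^^^^^^^^^^^^^^^^^^^^^^^^^^^^^^^^^^^^^^^^^^^^^^^^^
    res = _minimize_neldermead(fun, x0, args, callback, bounds=bounds,
                               **options)
    fsim[j] = func(sim[j])
              ~~~~^^^^^^^^
    fx = function(np.copy(x), *(wrapper_args + args))
  File "fit2.py", line 15, in <lambda>
    print('tilt',np.degrees(best.x[0]).round(2),best.x[1:].round(4),round(best.fun,1),[ (d,round(minimize(lambda y:cost([best.x[0]+np.radians(d),*y]),best.x[1:],method='Nelder-Mead',options=dict(xatol=1e-4,fatol=.05)).fun,1)) for d in (-3,-1.5,1.5,3)])
                                                                                                                   ~~~~^^^^^^^^^^^^^^^^^^^^^^^^^^^^^^
  File "fit2.py", line 6, in cost
    M,*_=model('side',T,Rt,*x); a,b=M[0][m],M[1][m]; r=(1-a-b)
         ~~~~~^^^^^^^^^^^^^^^^
  File "fit.py", line 18, in model
    hull(nose,M[1],255);hull(tip,M[1],255);hull(box,M[0],255)
                        ~~~~^^^^^^^^^^^^^^
  File "fit.py", line 11, in hull
    q=proj(n,W(P)); q=(q+.5)*S-.5
  File "h.py", line 10, in proj
    c=eyes.get_calibration(n); P=np.atleast_2d(X)@c['R'].T+c['t']
ValueError: time passes only in moves, steps and waits
```

Call:
{"method": "step_arm", "body": {"steps": [{"offset": [0, 0.003, -0.0008], "twist": 0, "hand": 0.1}, {"offset": [0, 0.006, -0.0016], "twist": 0, "hand": 0.1}, {"offset": [0, 0.009, -0.0024], "twist": 0, "hand": 0.1}, {"offset": [0, 0.009, -0.0024], "twist": 0, "hand": 0.1}, {"offset": [0, 0.009, -0.0024], "twist": 0, "hand": 0.1}]}}

```text
t: 13.8
tool_pos: [0.4246, 0.2452, 0.1871]
orientation: [-1.235, -1.167, 1.168]
wrist_force: [-0.4, 0.1, -0.8]
gripper_width: 0.0214
```

```bash
python3 look.py 12
```

```text
[0.4247089  0.24525314 0.18741677] 14.0 [-0.04 -0.17 -1.23] [-1.56 -1.21 -0.93 -1.22] 0.021510727316624192
[ 2.e-04  1.e-04 -1.e+00]
```

View pics/side12.png

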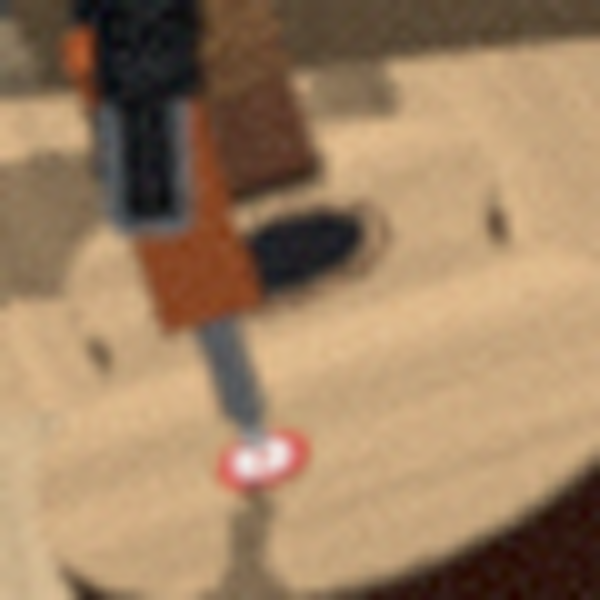

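View pics/top12.png

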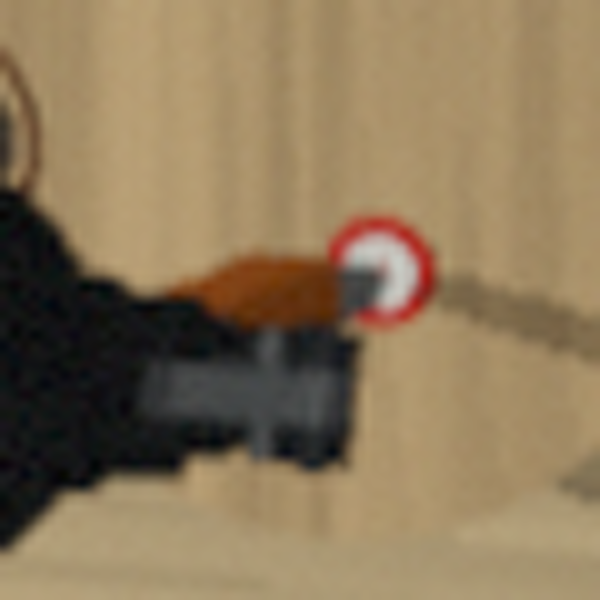

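```bash
cat > ov.py <<'E'
import sys
from fit import *
k=sys.argv[1]; x=[np.radians(float(sys.argv[2])),float(sys.argv[3]),float(sys.argv[4])]
o=sensors.get_obs(); T=o['tool_pos']; Rt=Ro.from_rotvec(o['orientation']).as_matrix()
outs=[]
for n,(x0,y0) in dict(side=(185,100),top=(110,200)).items():
    M,O,tip,ax=model(n,T,Rt,*x,S=8); p=cv2.imread(f'pics/{n}{k}raw.png')
    q=cv2.resize(p[y0:y0+40,x0:x0+40],None,fx=10,fy=10,interpolation=cv2.INTER_CUBIC)
    for m,c in zip(M,((255,0,0),(0,255,0))):
        mm=cv2.resize(m[y0:y0+40,x0:x0+40],None,fx=10,fy=10,interpolation=cv2.INTER_LINEAR)
        cs,_=cv2.findContours((mm>.5).astype(np.uint8),0,2); cv2.drawContours(q,cs,-1,c,1)
    for P,c in ((tip,(0,255,255)),):
        w=(proj(n,P)[0]-[x0,y0]+.5)*10; cv2.drawMarker(q,tuple(int(v) for v in w),c,0,14,1)
    outs.append(q); print(n,tip.round(4),proj(n,tip).round(2))
cv2.imwrite(f'pics/ov{k}.png',np.hstack(outs))
E
python3 ov.py 12 13.5 .0469 -.0035
```

```text
side [0.4491 0.2439 0.1195] [[200.01 128.27]]
top [0.4491 0.2439 0.1195] [[131.19 217.84]]
```

View pics/ov12.png

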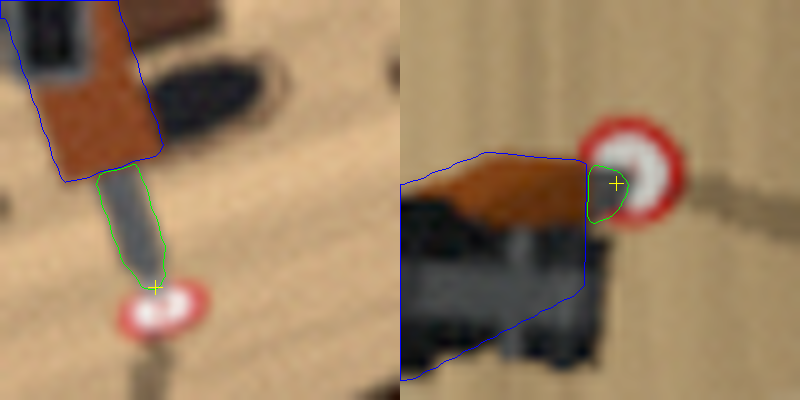

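```bash
python3 - <<'E'
from fit import *
m=np.array([.4523,.2447,.1105]); n=np.array([-.256,.014,.967])
J=lambda cam: np.array([(proj(cam,m+dv)-proj(cam,m))[0]/.001 for dv in np.eye(3)*.001]).T
A=np.vstack([J('side'),J('top')])
for y in ([-.9,-2.4,-.65,1.2],[-.9,-2.4,-.3,1.2],[-.9,-2.0,-.65,1.2],[-.9,-2.4,-.65,.8]):
    d=np.linalg.lstsq(A,np.array(y),rcond=None)[0]; print(d.round(4),'n',round(d@n,4),'lat',(d-n*(d@n)).round(4),(A@d-y).round(2))
E
```

```text
[-0.0029 -0.0022  0.0089] n 0.0093 lat [-0.0005 -0.0024 -0.0001] [-0.15  0.    0.03 -0.12]
[-0.003  -0.0033  0.0094] n 0.0098 lat [-0.0005 -0.0034 -0.0001] [-0.11  0.    0.02 -0.09]
[-0.0028 -0.0016  0.0073] n 0.0078 lat [-0.0008 -0.0017 -0.0002] [-0.14  0.    0.02 -0.12]
[-0.0023 -0.0021  0.0087] n 0.009 lat [-0.     -0.0022  0.    ] [ 0.05 -0.   -0.01  0.04]
```

```bash
cat > f.py <<'E'
from h import *
import sys
F=[]
for i in range(int(sys.argv[1])): eyes.grab_frame("side"); o=sensors.get_obs(); F.append(np.r_[o['wrist_force'],o['wrist_torque']])
F=np.array(F); n=np.array([-.256,.014,.967])
print(F.mean(0).round(3),F.std(0).round(2),'along n',(F[:,:3]@n).mean().round(3),'t',o['t'],o['tool_pos'])
E
python3 f.py 20
```

```text
[ 0.152 -0.145 -1.438  0.003  0.022 -0.002] [0.6  0.31 0.5  0.03 0.02 0.03] along n -1.432 t 15.0 [0.4246688  0.2452183  0.18730949]
```

Call:
{"method": "step_arm", "body": {"steps": [{"offset": [0.001, 0.002, 0], "twist": 0, "hand": 0.1}, {"offset": [0.002, 0.004, -0.0005], "twist": 0, "hand": 0.1}, {"offset": [0.002, 0.0058, -0.001], "twist": 0, "hand": 0.1}, {"offset": [0.002, 0.0058, -0.001], "twist": 0, "hand": 0.1}, {"offset": [0.002, 0.0058, -0.001], "twist": 0, "hand": 0.1}, {"offset": [0.002, 0.0058, -0.001], "twist": 0, "hand": 0.1}]}}

```text
t: 15.6
tool_pos: [0.4258, 0.2472, 0.1816]
orientation: [-1.236, -1.167, 1.167]
wrist_force: [-0.7, 0.4, -1.2]
gripper_width: 0.0217
```

```bash
python3 f.py 12; python3 look.py 13;python3 ov.py 13 13.5 .0469 -.0035
```

```text
[ 8.700e-02 -7.500e-02 -1.499e+00 -1.500e-02  5.000e-03 -1.000e-03] [0.4  0.47 0.46 0.04 0.02 0.03] along n -1.473 t 16.2 [0.42577554 0.24716918 0.1815055 ]
[0.42574858 0.24717802 0.18148979] 16.4 [ 0.04  0.13 -1.38] [-1.53 -0.5  -2.13 -1.37] 0.021430362579663888
[-1.e-04  0.e+00 -1.e+00]
side [0.4501 0.2458 0.1136] [[200.35 129.86]]
top [0.4501 0.2458 0.1136] [[131.42 217.51]]
```

View pics/ov13.png

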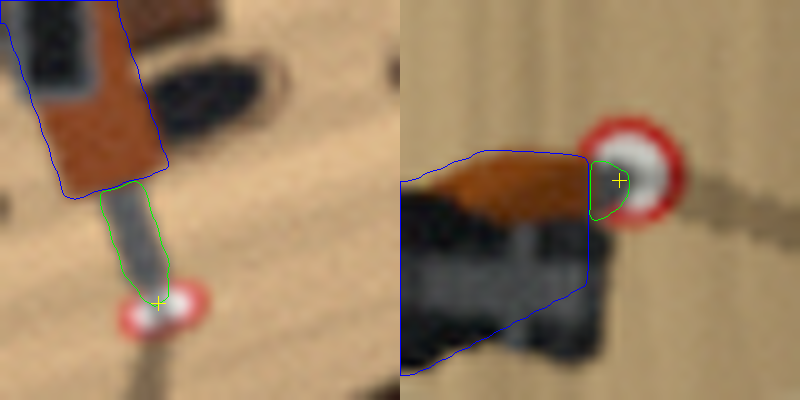

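Call:
{"method": "step_arm", "body": {"steps": [{"offset": [0, 0.001, -0.0008], "twist": 0, "hand": 0.1}, {"offset": [0, 0.002, -0.001], "twist": 0, "hand": 0.1}, {"offset": [0, 0.003, -0.0013], "twist": 0, "hand": 0.1}, {"offset": [0, 0.003, -0.0013], "twist": 0, "hand": 0.1}, {"offset": [0, 0.003, -0.0013], "twist": 0, "hand": 0.1}]}}

```text
t: 16.9
tool_pos: [0.4271, 0.2471, 0.1786]
orientation: [-1.235, -1.167, 1.167]
wrist_force: [0.5, 0.5, 0.7]
gripper_width: 0.0213
```

```bash
python3 f.py 12
```

```text
[-0.296  0.085  0.079  0.045  0.062 -0.007] [0.53 0.56 0.4  0.03 0.04 0.03] along n 0.154 t 17.5 [0.42709717 0.24709965 0.17851413]
```

```bash
python3 look.py 14;python3 ov.py 14 13.5 .0450 -.0035
```

```text
[0.42706167 0.24711262 0.1784918 ] 17.7 [-0.22  0.7   0.09] [-0.79  0.34 -0.24  1.06] 0.021608842127544912
[-0.  0. -1.]
side [0.451  0.2458 0.1124] [[200.7 130.2]]
top [0.451  0.2458 0.1124] [[131.65 217.15]]
```

View pics/ov14.png

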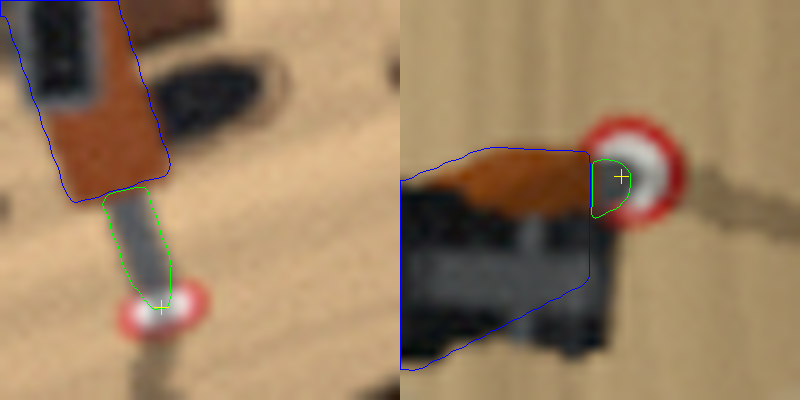

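View pics/top14.png

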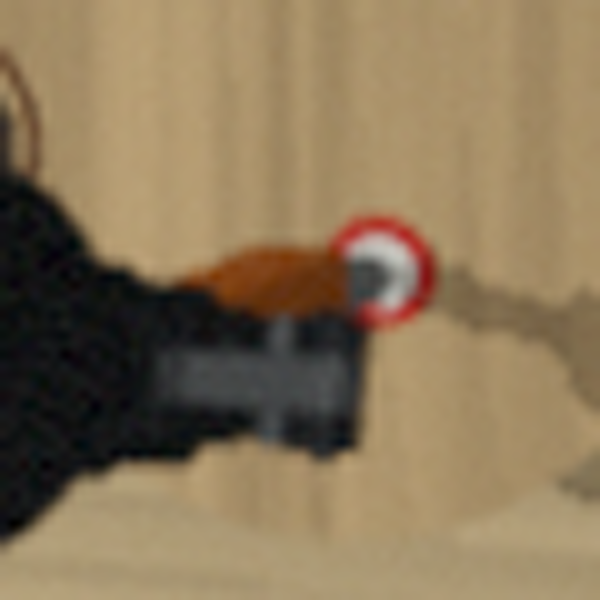

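View pics/side14.png

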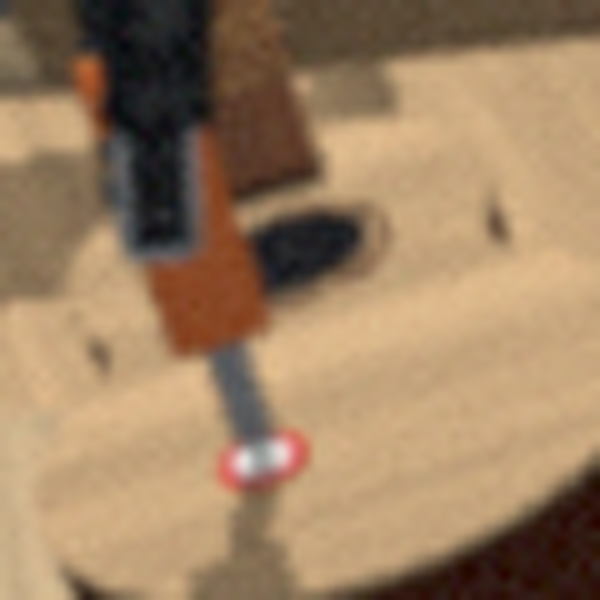

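Call:
{"method": "step_arm", "body": {"steps": [{"offset": [0, 0.0008, -0.0002], "twist": 0, "hand": 0.1}, {"offset": [0, 0.0008, -0.0002], "twist": 0, "hand": 0.1}, {"offset": [0, 0.0008, -0.0002], "twist": 0, "hand": 0.1}]}}

```text
t: 18.0
tool_pos: [0.4273, 0.2471, 0.1777]
orientation: [-1.236, -1.167, 1.167]
wrist_force: [-1.2, -0.2, 0.1]
gripper_width: 0.0213
```

```bash
python3 f.py 30; python3 look.py 15; python3 - <<'E'
from fit2 import *
o=sensors.get_obs(); T=o['tool_pos']; Rt=Ro.from_rotvec(o['orientation']).as_matrix()
P=np.mean([eyes.grab_frame('side')[0].astype(float) for _ in range(6)],0)
W=np.zeros((384,512),np.uint8)
poly=np.array([[212,120],[215,255],[130,270],[135,380],[200,425],[310,420],[300,260],[260,120]])/10+[175,85]
cv2.fillPoly(W,[np.round(poly).astype(np.int32)],1)
try: run(P,T,Rt,W>0)
except Exception as e: print(e)
E
```

```text
[-0.264  0.21   0.217  0.076  0.065  0.001] [0.47 0.43 0.46 0.03 0.02 0.02] along n 0.281 t 19.5 [0.4272556  0.2470737  0.17768999]
[0.42728332 0.24707465 0.1777165 ] 19.7 [-0.5   0.21  0.52] [1.28 0.54 0.01 0.27] 0.021477059541821573
[ 0.  0. -1.]
tilt 13.51 [ 0.0463 -0.0035] 184.6 [(-3, np.float64(301.6)), (-1.5, np.float64(224.4)), (1.5, np.float64(217.0)), (3, np.float64(278.5))]
```

View pics/top15.png

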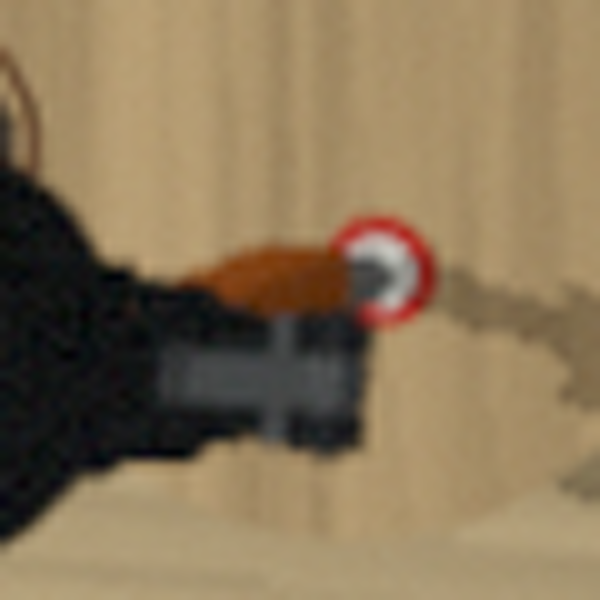

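View pics/side15raw.png

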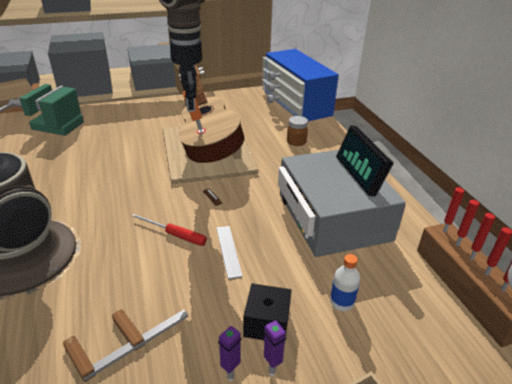

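Call:
{"method": "step_arm", "body": {"steps": [{"offset": [0, 0.0004, -0.0001], "twist": 0, "hand": 0.1}, {"offset": [0, 0.0004, -0.0001], "twist": 0, "hand": 0.1}, {"offset": [0, 0.0004, -0.0001], "twist": 0, "hand": 0.1}]}}

```text
t: 20.3
tool_pos: [0.4274, 0.2471, 0.1773]
orientation: [-1.236, -1.167, 1.167]
wrist_force: [-0.6, 0.4, 1.2]
gripper_width: 0.0214
```

```bash
python3 f.py 40; python3 look.py 16
```

```text
[-0.409  0.394  0.436  0.087  0.053  0.006] [0.4  0.4  0.51 0.03 0.03 0.03] along n 0.532 t 22.3 [0.42737078 0.2470695  0.17729007]
[0.42737466 0.24707523 0.1773023 ] 22.5 [-0.4   0.33  0.6 ] [0.25 0.59 1.1  0.44] 0.021307714682230326
[-0. -0. -1.]
```

```bash
python3 - <<'E'
from h import *
print(job.sign_off())
E
```

```text
the job is handed in; nothing more can be done
None
```

I shut the drawer and handed the job in with the orange probe held on the ring, its tip about half way in, at 22.5 s of the 51 s limit.

- **Drawer:** I pushed it against its stop, and about 20 N moved it no further. After I let go, both cameras showed it staying home. I had no direct confirmation of the click.
- **Getting the angle:** The arm could not tilt its tool, so I turned the probe in the grip against the rim of the stand's hole. I then lifted it clear and set it on the mark.
- **Pressure:** The averaged force along the surface normal was about 2.0 N above the unloaded reading. That puts the tip about 3.4 mm in, out of 7 mm.
- **Position:** Both camera views showed the tip in the middle of the ring, to about 1–2 mm.
- **Squareness:** The side-camera fits put the lean at about 13.5° (14.0° in the first one), against the measured 14.9° slope. So the probe is roughly 1–1.5° off square, which I left. One rougher fit read about 12°; a cleaner fit at that same pose gave 13.5°, so I set it aside.
- **Other objects:** In the last full side picture the bridge, rule and bottle look where they were. I saw nothing but the tip touching the ukulele.

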